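# Lap a row of teak compass mounting blocks

## Robot

A 6-joint arm with a two-finger parallel gripper is mounted at the origin on the work surface. World frame = base frame: x ahead of the robot, y to its left, z up, the work surface at z = 0. Lengths are in m, angles in rad, forces in N, time in s.
With the tool pointing down it reaches from about 0.35 to 0.85 m from the base axis. Payload 8.1 kg.
Tool frame: the origin (TCP) lies at the very end of the fingers, on their centre line; the grasp point (between the pads) lies robot.hold_point_z behind it (robot.hold_point_z is the distance from the TCP to the grasp point, in m); z points along the fingers, y is the direction in which the jaws open and shut (so a half turn about z gives the same grasp; the last joint's range is limited). The gripper opens to 93 mm and grips with 3 to 60 N. Pads are 15 mm wide; open, the fingers measure 128 mm over their backs; the gripper's body (75 mm by 188 mm) begins 65 mm behind the grasp point.
Start: joints at [1.087, 0.13, 1.488, -0, 1.523, -0.085], TCP at [0.233, 0.553, 0.219] pointing down, gripper open.
Joint ranges: [-2.96, 2.96], [-0.89, 2.26], [0.02, 2.5], [-1.34, 4.48], [0, 2.73], [-2.66, 2.66]. Speed limits (rad/s): [2.39, 2.39, 2.79, 3.14, 3.14, 3.14].

## Interface

Orientations are given as a rotation vector (axis times angle).
In Python, from plant import robot, cams gives the robot as it stands. The module is installed in compiled form; this text tells all that it offers.
- The arm moves only by the tool step_arm, never from a script. Its argument "deltas" is a list of rows, each an object with "offset": the shift along the tool's x, y, z in cm, a list of three; "roll": the turn about the tool's z in rad. In form: [{"offset": [x, y, z], "roll": roll}, ...]. A call has 1 to 12 rows; each row shifts and turns the commanded pose from where the row before left it, along the tool's axes as they then stand; what a row does not reach is not made up. A row lasts 1/8 s, in which the tool goes at most 62.5 mm and 10.7 degrees, less where a joint would pass 70% of its speed; a pose out of reach is approached as far as the arm can. A call with a gripper value outside its range is refused whole. "fingers" is the finger opening in cm, from 0 to 9.3, set as the call begins (left out, the last holds). The fingers move at their own pace and stop on an object; "grip_force" is the grip in N (left out, the last holds). Time passes only in rows, so rows that do not move let the fingers close. It gives the time, the measured TCP pose, the force and the opening at its end, in the units of the state.
- robot.read_state(): the state, without advancing time (a new reading comes with each control period).
- cams.read_camera(name): name is "scene" or "side" or "wrist"; returns a dict with "pixels" (480x640x3 uint8, red, green, blue), "fx", "fy", "cx", "cy" (pixels), "extrinsics" (4x4, takes a point from world to camera coordinates). Camera axes: x right, y down, z forward; pixel columns grow to the right and rows downward; lengths in m; the calibration is good to about 2 mm. The wrist camera is an equidistant fisheye: a pixel r from the principal point sees the ray r / f radians off the axis. A picture is of the moment at which its call begins. There is no depth.
- robot.close_job(): hands the job in, once; it reports no verdict.
Trained networks look in a picture, given as the dict that the camera call returned (one of the last four; its "shot" number tells which), for a name from the list of things; names that differ only in an ending like _2 or _b are one class to them, and where a whole thing is asked for, a point or a joint stands for the part that bears it (a point fixed in the world has none). Each returns a list of dicts, best first, with "score" (0 to 1); they miss things now and then, are a little off and sometimes report something else, mostly with a low value. They report only what shows in the picture. A call takes as long as a camera call. They do not tell look-alikes from the thing itself.
- cams.boxes_of(picture, thing): "xy" ([column, row] in pixels, amid what is visible of it).
- cams.silhouettes(picture, thing): "mask" (480x640 bool, what is visible of it) and "xy" ([column, row] in pixels, amid what is visible of it).
- cams.pinpoint(picture, thing): "xy" ([column, row] in pixels: a listed point, or the origin of a listed thing).
The state is a dict: "t": time; "q": joint angles; "dq": joint speeds; "joint_torque": joint torques, N m; "tool_pos": TCP position; "orientation": TCP orientation; "force": force on the tool from outside, world axes, zero at the start; "wrist_torque": the same for the moment, N m; "opening": finger opening in m.
Only numpy, scipy, OpenCV 4.12 (cv2) and the standard library are available. Lean on these libraries where they do the work, as an engineer would, in place of code of your own. Each camera call takes 0.05 s, during which the arm holds its last target. There are 200 camera calls.

## Task

Slacken the clamp knob of the sprung lapping bed and lay the teak blocks that are there (two or three) on the bed in one close row, lengthwise along it, the longest against the end stop and the shortest last, then tighten the knob so that the jaw grips them all. Take the lapping block by its handle and, pressing steadily with about 10 N so that the bed sinks a few millimetres, sweep it slowly over the row in one stroke from the stop end across every block to the other end. Put the lapping block back flat on its rubber mat, leave the blocks clamped, and do not disturb the bezel, the iron balls or the brass pin.

Things in the scene. Friction and masses are not known exactly. Their poses are not given: they have to be found in the camera images.
- vice: Sprung lapping bed on a grey base plate (x -172 to 62, y -160 to 160 mm), fixed to the bench; place and yaw vary. Origin: on the bench, under the clamped blocks' centre line; y runs along the channel, x across it, away from the knob, z up. Channel floor (bed top) z = 40 mm, from the stop at y = -115 to the open end at y = 135 mm. Clamped blocks lie at x = 0, tops at z = 85 mm at rest.
- channel (a point): Point on the channel floor at the foot of the end stop: x = 0, y = -115, z = 40 mm in the vice's frame; axes as the vice. It sinks with the bed. The end stop's top is 30 mm over it. A fence stands along the far side, inner face at x = +25 mm, top 20 mm over the floor; facing it is the sliding jaw, as high, 246 mm long, inner face at x = -37 mm when open.
- bed (a joint): How far the bed (with fence, stop, jaw and blocks) has sunk on its springs, m: 0 at rest, 0.012 at the bottom. It starts to sink at about 3 to 4 N of downward push with blocks on it (6 N empty) and then 1.5 N per mm: 10 N sinks it about 4 mm. Sweep with it 2 to 10 mm down.
- jaw (a joint): How far the sliding jaw has moved towards the fence, m: 0 open (62 mm channel), 0.012 = touches blocks 50 mm wide. Driven only by the clamp knob, 10 mm per rad.
- clamp (a joint): Turn of the clamp knob, rad: 0 fully slack (jaw open), grows clockwise seen from above, end 1.5. The jaw touches the blocks at about 1.2 rad; turn on to about 1.4 or until firm to grip them. It starts at 1.0 to 1.4 (jaw almost shut, no room to load) and stays where it is left (friction 0.15 N m).
- clamp_grip (a point): Point on the clamp knob's axis at the height to grip; on an arm of the bed (it sinks with it) at x = -135 mm, y = 0 in the vice's frame. The knob (56 mm across) has an upright bar grip 54 x 14 mm, top 13 mm over this point; when the joint reads 0 the bar lies along the vice's x, and it turns with the knob.
- block_long: Long teak block 95 x 50 x 45 mm, 0.14 kg. Origin: centre of underside; x along its length, z up. May be absent.
- block_mid: Middle teak block 75 x 50 x 45 mm, 0.11 kg; origin and axes as the long one. May be absent.
- block_short: Short teak block 55 x 50 x 45 mm, 0.08 kg; origin and axes as the long one. May be absent.
- lap: Lapping block, 0.4 kg. Sole plate 90 (its x) x 70 (its y) x 18 mm, abrasive underneath; on it in the middle a dark wooden upright handle 22 mm thick (x) x 66 mm (y), its top 68 mm over the underside. Origin: centre of underside. Sweep it along its x.
- mat: Black rubber mat 130 (x) x 120 (y) x 6 mm, fixed on the bench; the lapping block starts on it and goes back there. Origin: centre of underside.
- bezel: Chrome compass bezel ring 110 mm across, 14 mm high, lying on the bench; bystander.
- balls: Two black iron quadrant balls of 72 mm on a 50 x 160 mm foot, 81 mm high; bystander.
- shadow_pin: Brass shadow pin 90 mm tall on a 48 mm foot; bystander.
Things that resemble listed ones, but are neither listed nor needed, are in the scene too. What is shaped like the block_mid but turquoise is not meant.

How it is judged:
On the way, in this order (a step that is already met when the one before it is completed fails the run):
1. the blocks present lie flat in a close row in the channel, longest at the stop, the clamp still slack (y of block_long in the frame of vice between -0.0815 and -0.0475 m and (y of block_mid in the frame of vice between -0.0915 and -0.0575 m or y of block_mid in the frame of vice between 0.0055 and 0.0395 m) and (y of block_short in the frame of vice between -0.0245 and 0.0095 m or y of block_short in the frame of vice between -0.0045 and 0.0295 m or y of block_short in the frame of vice between 0.0715 and 0.1055 m) and (horizontal distance between block_long and block_short below 0.09 m or (horizontal distance between block_long and block_mid below 0.1 m and horizontal distance between block_mid and block_short below 0.08 m)) and angle between each of block_long, block_mid, block_short's own z axis and vertical below 0.08 rad and angle between the x axis of each of block_long, block_mid, block_short and the y axis of vice, either way round below 0.2 rad and z of each of block_long, block_mid, block_short in the frame of vice below 0.046 m and x of block_long in the frame of vice between -0.016 and 0.006 m and x of block_mid in the frame of vice between -0.016 and 0.006 m and x of block_short in the frame of vice between -0.016 and 0.006 m and value of joint clamp below 0.8 rad), for 0.2 s.
2. the knob is tightened and the jaw grips every block (y of block_long in the frame of vice between -0.0815 and -0.0475 m and (y of block_mid in the frame of vice between -0.0915 and -0.0575 m or y of block_mid in the frame of vice between 0.0055 and 0.0395 m) and (y of block_short in the frame of vice between -0.0245 and 0.0095 m or y of block_short in the frame of vice between -0.0045 and 0.0295 m or y of block_short in the frame of vice between 0.0715 and 0.1055 m) and (horizontal distance between block_long and block_short below 0.09 m or (horizontal distance between block_long and block_mid below 0.1 m and horizontal distance between block_mid and block_short below 0.08 m)) and angle between each of block_long, block_mid, block_short's own z axis and vertical below 0.08 rad and angle between the x axis of each of block_long, block_mid, block_short and the y axis of vice, either way round below 0.2 rad and z of each of block_long, block_mid, block_short in the frame of vice below 0.046 m and x of block_long in the frame of vice between -0.016 and 0.006 m and x of block_mid in the frame of vice between -0.016 and 0.006 m and x of block_short in the frame of vice between -0.016 and 0.006 m and value of joint clamp above 1.05 rad and contact force between jaw and block_long above 1 N and contact force between jaw and block_mid above 1 N and contact force between jaw and block_short above 1 N), for 0.2 s.
3. the held lapping block moves over the first block by the stop, pressing so that the bed is 1.5 to 11 mm down (y of lap in the frame of vice between -0.125 and -0.055 m and value of joint bed between 0.0015 and 0.011 m and linear speed of lap above 0.008 m/s and contact force between lap and the fingers above 1 N and z of lap in the frame of vice below 0.086 m and x of lap in the frame of vice between -0.025 and 0.025 m), for 0.1 s.
4. still moving and pressing, it crosses the middle of the row (the middle block if there are three, else the joint) (value of joint bed between 0.0015 and 0.011 m and linear speed of lap above 0.008 m/s and contact force between lap and the fingers above 1 N and z of lap in the frame of vice below 0.086 m and x of lap in the frame of vice between -0.025 and 0.025 m and ((horizontal distance between lap and block_mid below 0.03 m and y of lap in the frame of vice above -0.03 m) or (height (world z) of block_long below -1 m and y of lap in the frame of vice between -0.05 and -0.03 m) or (height (world z) of block_mid below -1 m and y of lap in the frame of vice between -0.05 and -0.03 m) or (height (world z) of block_short below -1 m and y of lap in the frame of vice between -0.05 and -0.03 m))), for 0.1 s.
5. still moving and pressing, it passes over the last block (value of joint bed between 0.0015 and 0.011 m and linear speed of lap above 0.008 m/s and contact force between lap and the fingers above 1 N and z of lap in the frame of vice below 0.086 m and x of lap in the frame of vice between -0.025 and 0.025 m and y of lap in the frame of vice above -0.015 m and (horizontal distance between lap and block_short below 0.022 m or (horizontal distance between lap and block_mid below 0.03 m and height (world z) of block_short below -1 m))), for 0.15 s.
At the end, for the whole second after the job is handed in: All blocks present flat in the channel, longest within 20 mm of the stop, the rest in order of length, gaps under 15 mm; knob past 1.05 rad, jaw pressing each block (over 1 N); lapping block flat on the mat, centres within 40 mm; bystanders moved under 25 mm (all of step 2 and horizontal distance between lap and mat below 0.04 m and height (world z) of lap below 0.012 m and angle between lap's own z axis and vertical below 0.08 rad and linear speed of lap below 0.02 m/s); the robot touches nothing.
It fails at once if the bezel is moved more than 25 mm (distance of bezel from where it was at the start of the episode above 0.025 m).
It fails at once if the balls is moved more than 25 mm (distance of balls from where it was at the start of the episode above 0.025 m).
It fails at once if the shadow_pin is moved more than 25 mm (distance of shadow_pin from where it was at the start of the episode above 0.025 m).
Of block_long, block_mid, block_short only 2 to 3 are there at a start; the rules pass over those that are not, and their reading is None.
At some moment in a run one of lap may be knocked a few centimetres aside while the robot is not near it.
Once in a run the grip may slacken for a moment while it holds something.
It also fails if it takes over 210 s, if anything falls off the work surface, if the arm or the gripper's body presses on something with over 40 N, if the wrist force passes 120 N, or if a joint passes its speed limit or range.

## Working session

There is one attempt and no reset: what is moved stays moved. The work goes in short steps, Python scripts to look and compute and a tool call to move; the robot and the scene stay as the last step left them, time stands still between calls to the robot, and variables do not carry over. Pictures are saved under pics/ and viewed, about 12 in all and at most 16, crops included, and the job is handed in when it is done.

Besides the shell and the picture viewer there is one more tool, called after "Emit:" as name([rows], argument=value, ...), one row to a line, values as JSON. step_arm: Moves the arm, as the interface text tells. Its arguments: {"type":"object","properties":{"deltas":{"type":"array"},"fingers":{"type":"number"},"grip_force":{"type":"number"}},"required":["deltas"]}

```bash
mkdir -p pics
cat > h.py <<'E'
import numpy as np, cv2
from plant import robot, cams
from scipy.spatial.transform import Rotation as R
def save(p,n,crop=None,scale=1):
    im=cv2.cvtColor(p["pixels"],cv2.COLOR_RGB2BGR)
    if crop: im=im[crop[1]:crop[3],crop[0]:crop[2]]
    if scale!=1: im=cv2.resize(im,None,fx=scale,fy=scale,interpolation=cv2.INTER_CUBIC)
    cv2.imwrite("pics/"+n,im)
def ray(p,xy,fish=False):
    x=(xy[0]-p["cx"])/p["fx"]; y=(xy[1]-p["cy"])/p["fy"]
    if fish:
        r=np.hypot(x,y); s=np.sin(r)/max(r,1e-9); d=np.array([x*s,y*s,np.cos(r)])
    else: d=np.array([x,y,1.])
    E=np.array(p["extrinsics"]); Rm=E[:3,:3]; return -Rm.T@E[:3,3], Rm.T@d
def at_z(p,xy,z,fish=False):
    o,d=ray(p,xy,fish); return o+d*(z-o[2])/d[2]
def proj(p,X,fish=False):
    E=np.array(p["extrinsics"]); c=E[:3,:3]@np.asarray(X)+E[:3,3]
    if fish:
        th=np.arctan2(np.hypot(c[0],c[1]),c[2]); n=c[:2]/max(np.hypot(c[0],c[1]),1e-9)*th
    else: n=c[:2]/c[2]
    return np.array([p["fx"]*n[0]+p["cx"],p["fy"]*n[1]+p["cy"]])
E
cat > a.py <<'E'
from h import *
s=robot.read_state(); print(s["t"],s["tool_pos"],s["orientation"],robot.hold_point_z)
for n in ("scene","side"):
    p=cams.read_camera(n); save(p,n+"0.png")
    o,_=ray(p,(0,0)); print(n,o.round(3), p["fx"],np.array(p["extrinsics"])[:3,:3].round(2).tolist())
    for t in ["vice","channel","clamp_grip","block_long","block_mid","block_short","lap","mat","bezel","balls","shadow_pin"]:
        z={"channel":.04,"clamp_grip":.06}.get(t,0)
        print(t,[(d["xy"][0].__round__(),round(d["xy"][1]),round(d["score"],2),at_z(p,d["xy"],z)[:2].round(3).tolist()) for d in cams.pinpoint(p,t)[:4]])
E
python3 a.py
```

```text
0.0 [0.23269546 0.55243738 0.217604  ] [-6.22154867e-01 -3.07884142e+00  2.68780244e-03] 0.0188
scene [ 1.156 -0.728  0.655] 531.5868019894407 [[0.73, 0.68, 0.01], [0.38, -0.4, -0.84], [-0.57, 0.61, -0.55]]
vice [(353, 251, 0.57, [0.584, 0.011])]
channel [(312, 254, 0.7, [0.567, -0.099])]
clamp_grip [(311, 187, 0.93, [0.399, 0.076]), (201, 295, 0.68, [0.531, -0.34])]
block_long []
block_mid [(167, 262, 0.76, [0.332, -0.286]), (136, 388, 0.75, [0.577, -0.508]), (111, 292, 0.57, [0.337, -0.416])]
block_short [(432, 206, 0.93, [0.601, 0.292])]
lap [(257, 335, 0.69, [0.626, -0.3])]
mat []
bezel [(458, 274, 0.63, [0.789, 0.095])]
balls [(474, 233, 0.66, [0.736, 0.257]), (395, 318, 0.65, [0.775, -0.099]), (313, 189, 0.29, [0.331, 0.155])]
shadow_pin [(474, 231, 0.64, [0.733, 0.263])]
side [ 0.32  -0.756  0.931] 507.956051058055 [[0.95, -0.33, 0.0], [-0.25, -0.73, -0.64], [0.21, 0.61, -0.77]]
vice [(317, 235, 0.75, [0.575, 0.014]), (383, 193, 0.53, [0.786, 0.096]), (256, 218, 0.45, [0.451, 0.118])]
channel [(326, 259, 0.85, [0.56, -0.094])]
clamp_grip [(260, 222, 0.69, [0.446, 0.045])]
block_long []
block_mid [(250, 378, 0.88, [0.333, -0.296]), (315, 366, 0.69, [0.461, -0.312]), (270, 443, 0.63, [0.336, -0.429]), (337, 414, 0.62, [0.469, -0.419])]
block_short [(292, 163, 0.74, [0.593, 0.285])]
lap [(389, 334, 0.86, [0.631, -0.294])]
mat [(388, 334, 0.96, [0.627, -0.294])]
bezel [(382, 195, 0.82, [0.782, 0.091])]
balls [(411, 248, 0.88, [0.775, -0.096]), (317, 234, 0.2, [0.577, 0.018])]
shadow_pin [(345, 158, 0.55, [0.741, 0.257])]
```

View pics/scene0.png

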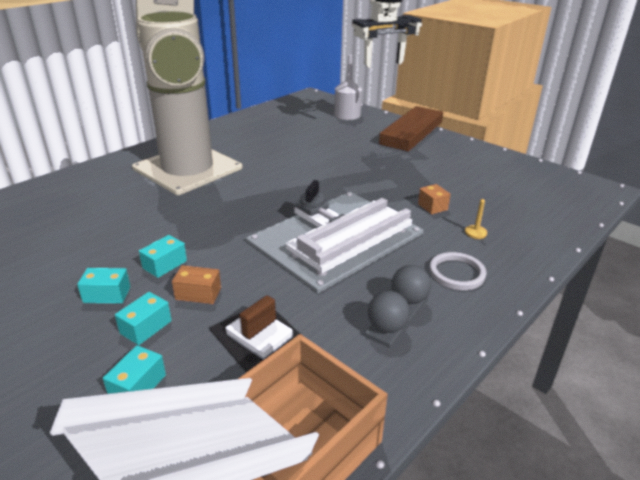

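View pics/side0.png

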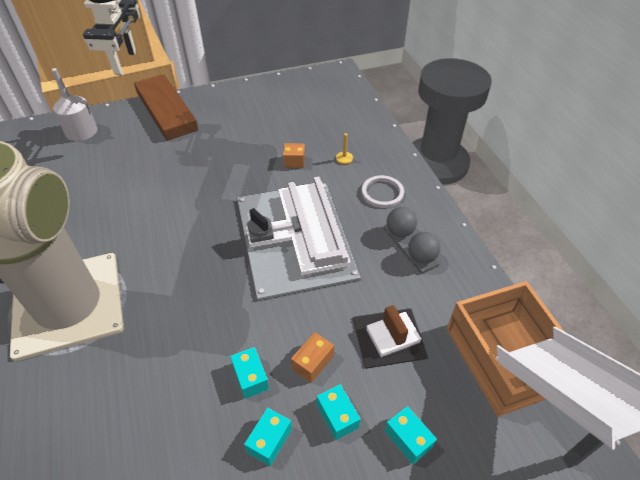

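Side image: teak blocks at (313,357), mid-sized, and (293,155), short. Turquoise decoys sit at (250,372), (339,411), (268,436) and (411,434), and there is a brown plank at (165,105). The lap is on its mat at (393,330). The vice is at (317,235) with its knob at (260,222). No long block shows. Next I'll look from above.

```bash
cat >> h.py <<'E'
def tool():
    s=robot.read_state(); return np.array(s["tool_pos"]), R.from_rotvec(s["orientation"]).as_matrix()
def plan(pos,yaw=None,step=5.5,p0=None,M=None):
    """print rows to world pos; yaw = deg angle of tool y in world (mod 180)"""
    p,Mm=tool(); 
    if p0 is not None: p=np.array(p0)
    M=Mm if M is None else M
    y0=np.degrees(np.arctan2(M[1,1],M[0,1])); d=M.T@(np.array(pos)-p)*100
    dy=0 if yaw is None else (yaw-y0+90)%180-90
    roll=-np.radians(dy)  # tool z is down
    n=int(max(np.ceil(np.linalg.norm(d)/step),np.ceil(abs(roll)/.17),1))
    print("yaw now %.1f total d(cm)"%y0,d.round(2),"roll %.3f"%roll,"n",n,"q6 %.2f"%robot.read_state()["q"][5])
    a=roll/n; rows=[]
    for i in range(n):
        v=R.from_euler('z',-a*i).apply(d/n); rows.append({"offset":v.round(2).tolist(),"roll":round(a,3)})
    import json; print(json.dumps(rows))
E
python3 -c "
from h import *
plan([.50,-.02,.36])"
```

```text
yaw now 67.2 total d(cm) [-46.85 -42.43 -14.14] roll -0.000 n 12 q6 -0.09
[{"offset": [-3.9, -3.54, -1.18], "roll": -0.0}, {"offset": [-3.9, -3.54, -1.18], "roll": -0.0}, {"offset": [-3.9, -3.54, -1.18], "roll": -0.0}, {"offset": [-3.9, -3.54, -1.18], "roll": -0.0}, {"offset": [-3.9, -3.54, -1.18], "roll": -0.0}, {"offset": [-3.9, -3.54, -1.18], "roll": -0.0}, {"offset": [-3.9, -3.54, -1.18], "roll": -0.0}, {"offset": [-3.9, -3.54, -1.18], "roll": -0.0}, {"offset": [-3.9, -3.54, -1.18], "roll": -0.0}, {"offset": [-3.9, -3.54, -1.18], "roll": -0.0}, {"offset": [-3.9, -3.54, -1.18], "roll": -0.0}, {"offset": [-3.9, -3.54, -1.18], "roll": -0.0}]
```

Emit:
step_arm([
  {"offset":[-3.9,-3.5,-1.2],"roll":0},
  {"offset":[-3.9,-3.5,-1.2],"roll":0},
  {"offset":[-3.9,-3.5,-1.2],"roll":0},
  {"offset":[-3.9,-3.5,-1.2],"roll":0},
  {"offset":[-3.9,-3.5,-1.2],"roll":0},
  {"offset":[-3.9,-3.5,-1.2],"roll":0},
  {"offset":[-3.9,-3.5,-1.2],"roll":0},
  {"offset":[-3.9,-3.5,-1.2],"roll":0},
  {"offset":[-3.9,-3.5,-1.2],"roll":0},
  {"offset":[-3.9,-3.5,-1.2],"roll":0},
  {"offset":[-3.9,-3.5,-1.2],"roll":0},
  {"offset":[0,0,0],"roll":0},
], fingers=9.3)

```text
t: 2.7
tool_pos: [0.48, 0.0285, 0.3513]
orientation: [0.629, 3.077, -0.001]
force: [0.1, 0.5, 0.1]
opening: 0.0933
```

Run:
```python
from h import *
print(tool()[0])
p=cams.read_camera("wrist"); save(p,"w1.png")
o,d=ray(p,(p["cx"],p["cy"]),True); print(o.round(3),d.round(2),p["fx"],p["cx"],p["cy"])
for t,z in [("vice",0),("channel",.04),("clamp_grip",.06),("block_mid",0),("block_short",0),("block_long",0),("lap",.006),("mat",0)]:
    print(t,[(np.round(q["xy"]).tolist(),round(q["score"],2),at_z(p,q["xy"],z,True)[:2].round(3).tolist()) for q in cams.pinpoint(p,t)[:3]])
```

```text
[0.47995024 0.02853585 0.3513372 ]
[0.414 0.055 0.518] [ 0.24 -0.1  -0.97] 371.64829954431775 316.5040560052369 241.33618169551303
vice [([335.0, 259.0], 0.75, [0.575, 0.016]), ([306.0, 175.0], 0.54, [0.446, 0.026])]
channel [([257.0, 289.0], 0.71, [0.561, -0.098])]
clamp_grip [([310.0, 176.0], 0.6, [0.445, 0.033])]
block_mid [([44.0, 232.0], 0.87, [0.335, -0.432]), ([79.0, 292.0], 0.82, [0.461, -0.42]), ([93.0, 199.0], 0.78, [0.335, -0.299])]
block_short [([502.0, 208.0], 0.75, [0.604, 0.285])]
block_long []
lap []
mat [([338.0, 259.0], 0.5, [0.577, 0.02])]
```

View pics/w1.png

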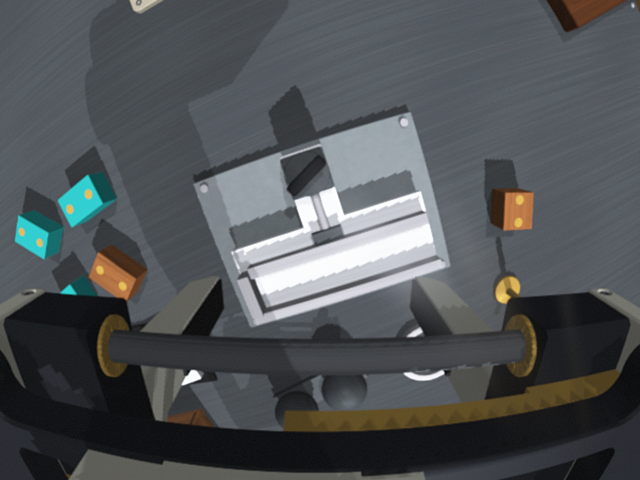

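Wrist view: plate corners are at about (194,178), (408,107), (449,268) and (254,326), and the knob bar is at (306,175). The teak blocks (117,272) and (512,210) each carry two yellow dots along their length. I'll fit the vice and block poses.

```bash
cat > b.py <<'E'
from h import *
from scipy.optimize import least_squares
p=cams.read_camera("wrist"); s=cams.read_camera("side")
C=np.array([[194,178],[408,107],[449,268],[254,326]],float); V=np.array([[-172,-160],[-172,160],[62,160],[62,-160]])/1e3
g=cv2.cvtColor(p["pixels"],cv2.COLOR_RGB2GRAY)
Cs=cv2.cornerSubPix(g,C.astype(np.float32).reshape(-1,1,2),(6,6),(-1,-1),(3,30,.01)).reshape(-1,2); print(Cs.round(1).tolist())
def f(v,C=Cs):
    M=R.from_euler('z',v[2]).as_matrix()
    return np.concatenate([proj(p,M@[a,b,v[3]]+[v[0],v[1],0],True)-c for (a,b),c in zip(V,C)])
for c in (C,Cs):
    r=least_squares(f,[.575,.015,-.14,.008],args=(c,)); print("vice",r.x.round(4),"yawdeg",np.degrees(r.x[2]).round(2),"res",np.abs(r.fun).max().round(1))
# yellow dots
def dots(p,fish,nm):
    hsv=cv2.cvtColor(p["pixels"],cv2.COLOR_RGB2HSV); m=cv2.inRange(hsv,(17,110,140),(32,255,255))
    n,l,st,ce=cv2.connectedComponentsWithStats(m)
    for i in range(1,n):
        if st[i,4]>15: print(nm,ce[i].round(1),st[i,4],at_z(p,ce[i],.045,fish)[:2].round(4))
dots(p,True,"w"); dots(s,False,"s")
for nm,q,fi in(("w",p,True),("s",s,False)):
  for t in("mat","lap","block_mid","block_short"):
    for k in cams.silhouettes(q,t)[:4]:
        if nm=="s" or t.startswith("block"): 
            cs,_=cv2.findContours(k["mask"].astype(np.uint8),0,2); c=max(cs,key=cv2.contourArea)
            print(nm,t,round(k["score"],2),np.round(k["xy"]),cv2.approxPolyDP(c,3,True).reshape(-1,2).tolist())
save(s,"knob.png",(220,130,480,330),3); save(s,"lap.png",(330,280,450,390),5)
E
python3 b.py
```

```text
[[194.0, 178.0], [403.6000061035156, 106.5999984741211], [446.70001220703125, 268.20001220703125], [254.0, 326.0]]
vice [ 0.5713  0.0254 -0.0832  0.0078] yawdeg -4.77 res 4.3
vice [ 0.5711  0.023  -0.0781  0.003 ] yawdeg -4.47 res 5.6
w [ 86.  194.6] 39 [ 0.3311 -0.2733]
w [517.1 203.4] 70 [0.586  0.2954]
w [ 67.5 209.7] 35 [ 0.3352 -0.3184]
w [515.7 225.8] 68 [0.6168 0.2841]
w [ 19.5 231.7] 23 [ 0.3193 -0.4412]
w [ 37.3 242.6] 25 [ 0.3525 -0.4105]
w [ 97.3 270.8] 53 [ 0.4403 -0.3164]
w [503.7 292.4] 408 [0.7097 0.2403]
w [119.6 286.9] 59 [ 0.4775 -0.2916]
w [534. 349.] 24 [0.8428 0.2769]
s [39.2 32. ] 391 [-0.0542  1.1792]
s [98.8 43.1] 4336 [0.1376 1.0348]
s [129.   14.2] 82 [0.2545 1.2141]
s [136.1  31.5] 17 [0.2658 1.0754]
s [167.1  67.9] 17 [0.3355 0.8043]
s [169.9  77.6] 19 [0.3361 0.7454]
s [48.8 85.4] 148 [-0.0226  0.8204]
s [76.  90.3] 51 [0.0556 0.7662]
s [344.3 155. ] 193 [0.7232 0.2218]
s [287.5 148.5] 20 [0.587  0.2963]
s [299.5 148.7] 18 [0.6175 0.2852]
s [319.5 342.9] 43 [ 0.4785 -0.2906]
s [244.4 357.1] 27 [ 0.3322 -0.2728]
s [305.2 359.6] 41 [ 0.441  -0.3156]
s [251.
[... 752 characters left out ...]
 mat 0.6 [374. 346.] [[352, 318], [365, 367], [425, 358], [421, 341], [381, 357], [365, 327], [380, 319], [383, 312]]
s lap 0.59 [393. 332.] [[392, 305], [384, 308], [380, 320], [366, 326], [381, 356], [419, 342], [405, 313], [399, 313]]
s block_mid 0.82 [266. 440.] [[266, 408], [245, 448], [270, 464], [290, 430], [290, 422]]
s block_mid 0.81 [338. 414.] [[339, 385], [316, 396], [317, 406], [334, 438], [357, 428], [359, 422]]
s block_mid 0.8 [312. 358.] [[316, 333], [307, 339], [291, 363], [292, 369], [309, 381], [333, 353], [332, 345]]
s block_mid 0.66 [250. 376.] [[254, 348], [230, 356], [244, 398], [268, 388]]
s block_short 0.65 [295. 156.] [[285, 143], [284, 165], [302, 167], [303, 144]]
```

Run:
```python
from h import *
p=cams.read_camera("wrist"); save(p,"w2.png",(180,90,460,340),2.85)
```

```text
(no output)
```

View pics/w2.png

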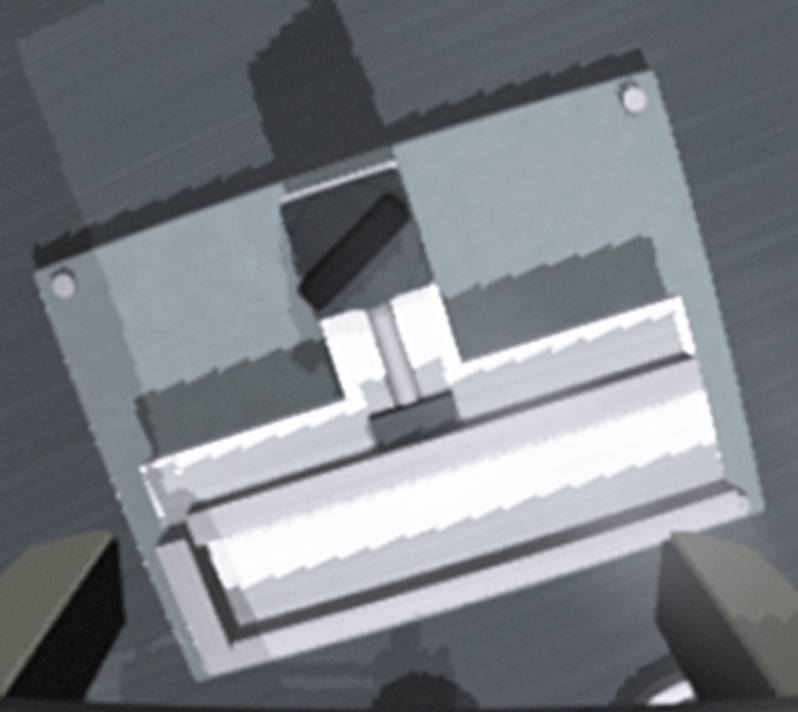

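View pics/knob.png

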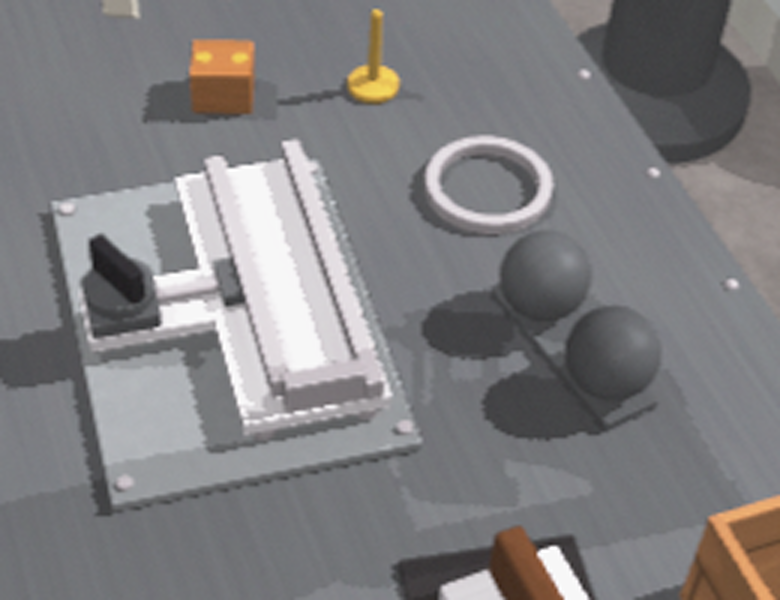

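```bash
cat > c.py <<'E'
from h import *
from scipy.optimize import least_squares
p=cams.read_camera("wrist"); s=cams.read_camera("side")
W=np.array([[35,270],[650,70],[762,508],[197,680]])/2.85+[180,90]
S=np.array([[52,203],[320,160],[420,440],[112,505]])/3+[220,130]
V=np.array([[-172,-160],[-172,160],[62,160],[62,-160]])/1e3
V2=V
ix=[0,1,2,3]; ixs=[0,2,3]
def f(v):
    M=R.from_euler('z',v[2]).as_matrix(); X=[M@[a,b,v[3]]+[v[0],v[1],0] for a,b in V]
    return np.concatenate([proj(p,X[i],True)-W[i] for i in ix]+[proj(s,X[i])-S[i] for i in ixs])
r=least_squares(f,[.575,.015,-.14,.008],loss="soft_l1"); print(r.x.round(4),np.degrees(r.x[2]).round(2)); print(f(r.x).round(1).reshape(-1,2).tolist())
M=R.from_euler('z',r.x[2]).as_matrix(); print("clamp",(M@[-.135,0,0]+[*r.x[:2],0]).round(4),"chan",(M@[0,-.115,0]+[*r.x[:2],0]).round(4))
w=cams.pinpoint(p,"clamp_grip")[0]["xy"]; k=cams.pinpoint(s,"clamp_grip")[0]["xy"]
def tri(a,b):
    (o1,d1),(o2,d2)=a,b; A=np.stack([d1,-d2],1); t=np.linalg.lstsq(A,o2-o1,rcond=None)[0]; return o1+d1*t[0],o2+d2*t[1]
print("tri",tri(ray(p,w,True),ray(s,k)))
for z in(.07,.085):
    a=at_z(p,np.array([311,288])/2.85+[180,90],z,True);b=at_z(p,np.array([395,206])/2.85+[180,90],z,True); print(a,b,np.hypot(*(b-a)[:2]),np.degrees(np.arctan2(*(b-a)[1::-1])),(a+b)/2)
E
python3 c.py
```

```text
[ 0.5764  0.0183 -0.0931  0.0051] -5.33
[[0.2, -0.5], [0.6, 0.4], [-0.5, 0.0], [-1.1, -1.6], [19.4, 102.0], [-34.4, -92.7], [102.4, -19.0]]
clamp [0.442  0.0308 0.    ] chan [ 0.5657 -0.0962  0.    ]
tri (array([0.44551788, 0.03062488, 0.0809527 ]), array([0.44332318, 0.03078253, 0.08077906]))
[0.45048527 0.00632725 0.07      ] [0.43230088 0.05267465 0.07      ] 0.04978708527247857 111.42254370629513 [0.44139308 0.02950095 0.07      ]
[0.44922682 0.00806027 0.085     ] [0.43165251 0.05285274 0.085     ] 0.04811675655044721 111.42254370629507 [0.44043967 0.0304565  0.085     ]
```

```bash
sed -i 's/^V2=V/S=S[[3,0,1,2]]/; s/ixs=\[0,2,3\]/ixs=[0,1,2,3]/' c.py
cat >> c.py <<'E'
for a,b in(((311,288),(140,275)),((395,206),(95,240))): print(tri(ray(p,np.array(a)/2.85+[180,90],True),ray(s,np.array(b)/3+[220,130])))
# mat/lap from side: outline
for xy in [(352,318),(365,367),(425,358)]: print("mat corner",at_z(s,xy,.003).round(3))
for xy in [(366,326),(381,356),(419,342)]: print("lap corner",at_z(s,xy,.024).round(3))
plan([.442,.0308,.17],21.4)
E
python3 c.py
```

```text
[ 0.577   0.019  -0.0881  0.0076] -5.05
[[-0.1, 0.6], [1.0, 0.1], [0.6, 0.2], [-0.4, -0.3], [-0.1, 0.6], [-0.3, 0.2], [-1.3, -0.3], [0.3, 1.5]]
clamp [0.4425 0.0309 0.    ] chan [ 0.5669 -0.0955  0.    ]
tri (array([0.44166223, 0.02941812, 0.08628557]), array([0.4420804 , 0.02938517, 0.0863156 ]))
[0.45048386 0.00633669 0.07      ] [0.43229822 0.05268375 0.07      ] 0.04978721858206627 111.42403083184783 [0.44139104 0.02951022 0.07      ]
[0.44922531 0.00806967 0.085     ] [0.43164979 0.05286181 0.085     ] 0.048116889577296235 111.42403083184782 [0.44043755 0.03046574 0.085     ]
(array([0.44841699, 0.0091827 , 0.09463403]), array([0.45586761, 0.00860984, 0.09532534]))
(array([0.43113521, 0.05300311, 0.09690383]), array([0.43268423, 0.05285722, 0.09697252]))
mat corner [ 0.571 -0.235  0.003]
mat corner [ 0.554 -0.349  0.003]
mat corner [ 0.676 -0.369  0.003]
lap corner [ 0.585 -0.273  0.024]
lap corner [ 0.588 -0.346  0.024]
lap corner [ 0.672 -0.342  0.024]
yaw now 67.1 total d(cm) [ 3.37 -1.5  18.06] roll 0.798 n 5 q6 -1.21
[{"offset": [0.67, -0.3, 3.61], "roll": 0.16}, {"offset": [0.62, -0.4, 3.61], "roll": 0.16}, {"offset": [0.54, -0.5, 3.61], "roll": 0.16}, {"offset": [0.46, -0.58, 3.61], "roll": 0.16}, {"offset": [0.36, -0.64, 3.61], "roll": 0.16}]
```

View pics/lap.png

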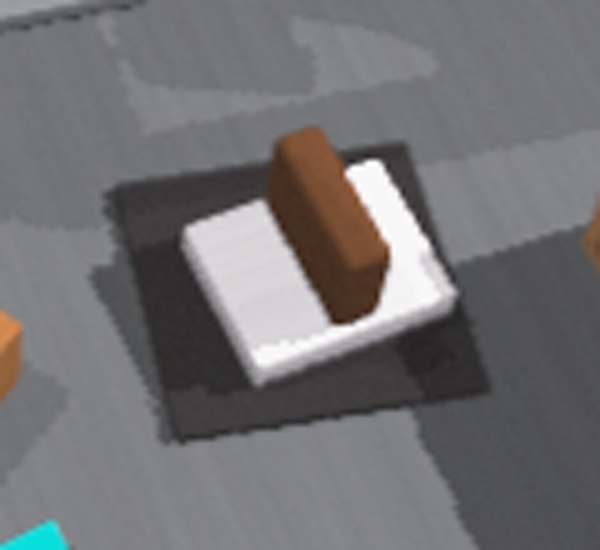

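The lap crop shows the lap turned slightly on its mat, handle upright. The bar runs at about 111°, so the knob reads about 1.1 rad. I'll go to the knob now.

Emit:
step_arm([
  {"offset":[0.67,-0.3,3.61],"roll":0.16},
  {"offset":[0.62,-0.4,3.61],"roll":0.16},
  {"offset":[0.54,-0.5,3.61],"roll":0.16},
  {"offset":[0.46,-0.58,3.61],"roll":0.16},
  {"offset":[0.36,-0.64,3.61],"roll":0.16},
  {"offset":[0,0,0],"roll":0},
  {"offset":[0,0,0],"roll":0},
], fingers=5)

```text
t: 4.97
tool_pos: [0.4429, 0.0307, 0.1718]
orientation: [1.767, 2.596, 0.001]
force: [-0.7, -0.2, -0.7]
opening: 0.0496
```

Run:
```python
from h import *
p=cams.read_camera("wrist"); save(p,"w3.png",(200,120,460,340),3)
print(tool()[0],robot.read_state()["force"])
print([ (at_z(p,q["xy"],.083,True),q["xy"],q["score"]) for q in cams.pinpoint(p,"clamp_grip")[:2]])
plan([.4425,.031,.08],21.4)
```

```text
[0.44342465 0.03070112 0.17229147] [ 0.32118659 -0.03154881 -0.05768622]
[(array([0.44324466, 0.02768636, 0.083     ]), [316.9, 249.1], 0.79), (array([0.53632858, 0.03808174, 0.083     ]), [435.8, 279.7], 0.29)]
yaw now 21.4 total d(cm) [ 0.08 -0.11  9.24] roll 0.001 n 2 q6 -0.42
[{"offset": [0.04, -0.06, 4.62], "roll": 0.0}, {"offset": [0.04, -0.06, 4.62], "roll": 0.0}]
```

View pics/w3.png

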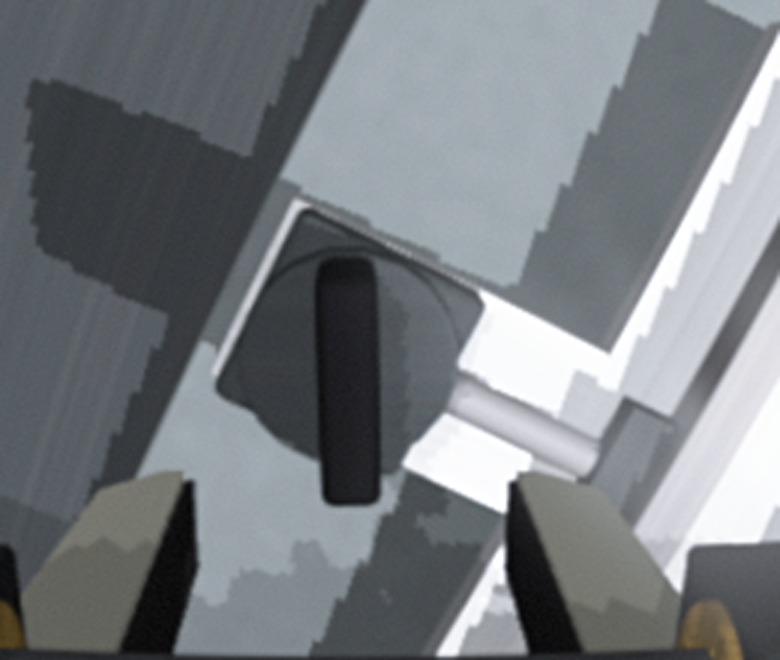

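Wrist view: the bar (crop 350,380) is upright in the image and centred between the fingers. I'll descend and feel for the disc.

Emit:
step_arm([
  {"offset":[0,0,4.2],"roll":0},
  {"offset":[0,0,4.2],"roll":0},
  {"offset":[0,0,0.6],"roll":0},
  {"offset":[0,0,0.4],"roll":0},
  {"offset":[0,0,0.3],"roll":0},
  {"offset":[0,0,0],"roll":0},
])

```text
t: 5.82
tool_pos: [0.4429, 0.0308, 0.0743]
orientation: [1.771, 2.593, 0.002]
force: [-0.8, 0.6, -1.0]
opening: 0.0498
```

Emit:
step_arm([
  {"offset":[0,0,0.3],"roll":0},
  {"offset":[0,0,0.2],"roll":0},
  {"offset":[0,0,0],"roll":0},
])

```text
t: 6.2
tool_pos: [0.4426, 0.0308, 0.069]
orientation: [1.772, 2.593, 0.001]
force: [-1.7, 0.3, 8.2]
opening: 0.0501
```

Emit:
step_arm([
  {"offset":[0,0,-0.2],"roll":0},
  {"offset":[0,0,0],"roll":0},
  {"offset":[0,0,0],"roll":0},
  {"offset":[0,0,0],"roll":0},
  {"offset":[0,0,0],"roll":0},
], fingers=0.8, grip_force=35)

```text
t: 6.82
tool_pos: [0.4423, 0.0309, 0.0702]
orientation: [1.772, 2.594, 0.001]
force: [1.8, 0.5, 2.3]
opening: 0.0134
```

Emit:
step_arm([
  {"offset":[0,0,0],"roll":-0.12},
  {"offset":[0,0,0],"roll":-0.12},
  {"offset":[0,0,0],"roll":-0.12},
  {"offset":[0,0,0],"roll":-0.12},
  {"offset":[0,0,0],"roll":-0.12},
  {"offset":[0,0,0],"roll":-0.12},
  {"offset":[0,0,0],"roll":-0.12},
  {"offset":[0,0,0],"roll":-0.12},
  {"offset":[0,0,0],"roll":-0.09},
  {"offset":[0,0,0],"roll":0},
])

```text
t: 8.07
tool_pos: [0.4425, 0.031, 0.0703]
orientation: [0.234, 3.132, 0.001]
force: [2.6, 2.4, 0.5]
opening: 0.0139
```

Run:
```python
from h import *
s=robot.read_state();print(s["wrist_torque"],s["force"],s["opening"]); p=cams.read_camera("wrist"); save(p,"w4.png",(180,120,460,340),2.85)
plan([.4425,.031,.2])
```

```text
[ 0.35157557 -0.54235928  0.17343304] [2.59284435 2.4149995  0.52742191] 0.013923979865640411
yaw now 81.4 total d(cm) [-2.000e-02  1.000e-02 -1.297e+01] roll -0.000 n 3 q6 -1.47
[{"offset": [-0.01, 0.0, -4.32], "roll": -0.0}, {"offset": [-0.01, 0.0, -4.32], "roll": -0.0}, {"offset": [-0.01, 0.0, -4.32], "roll": -0.0}]
```

View pics/w4.png

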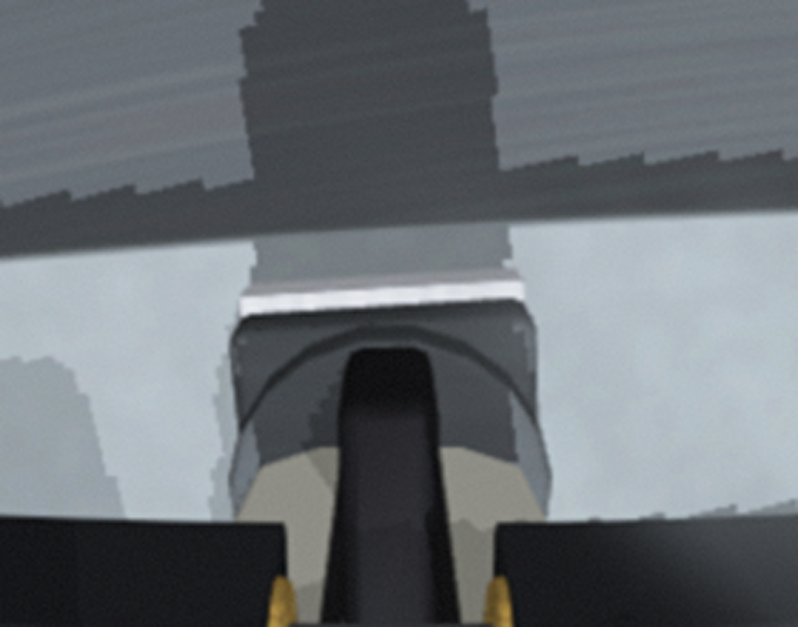

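Wrist view: the bar is now almost in line with the vice's x axis (knob about 0.06). I'll release and go to the mid block.

```bash
cat >> h.py <<'E'
def plan2(p0,y0,pos,yaw,step=5.5):
    "absolute: from nominal pose (p0,y0 deg) to (pos,yaw deg), tool down"
    import json
    c,s=np.cos(np.radians(y0)),np.sin(np.radians(y0)); M=np.array([[s,c,0],[-c,s,0],[0,0,-1]])
    d=M.T@(np.array(pos)-np.array(p0))*100; roll=-np.radians(yaw-y0)
    n=int(max(np.ceil(np.linalg.norm(d)/step),np.ceil(abs(roll)/.17),1)); a=roll/n
    rows=[{"offset":R.from_euler('z',-a*i).apply(d/n).round(2).tolist(),"roll":round(a,3)} for i in range(n)]
    print(n,"d",d.round(2)); print(json.dumps(rows))
E
python3 -c "
from h import *
p,M=tool(); print(M.round(2).tolist())
plan2([.4425,.031,.19],81.4,[.4593,-.3036,.16],-56.1)"
```

```text
[[-0.99, 0.15, 0.0], [0.15, 0.99, 0.0], [-0.0, 0.0, -1.0]]
15 d [  6.66 -32.83   3.  ]
[{"offset": [0.44, -2.19, 0.2], "roll": 0.16}, {"offset": [0.09, -2.23, 0.2], "roll": 0.16}, {"offset": [-0.27, -2.22, 0.2], "roll": 0.16}, {"offset": [-0.62, -2.15, 0.2], "roll": 0.16}, {"offset": [-0.95, -2.02, 0.2], "roll": 0.16}, {"offset": [-1.26, -1.84, 0.2], "roll": 0.16}, {"offset": [-1.54, -1.62, 0.2], "roll": 0.16}, {"offset": [-1.78, -1.35, 0.2], "roll": 0.16}, {"offset": [-1.97, -1.05, 0.2], "roll": 0.16}, {"offset": [-2.11, -0.73, 0.2], "roll": 0.16}, {"offset": [-2.2, -0.38, 0.2], "roll": 0.16}, {"offset": [-2.23, -0.02, 0.2], "roll": 0.16}, {"offset": [-2.21, 0.33, 0.2], "roll": 0.16}, {"offset": [-2.13, 0.68, 0.2], "roll": 0.16}, {"offset": [-1.99, 1.01, 0.2], "roll": 0.16}]
```

```bash
sed -i 's/\[\[s,c,0\],\[-c,s,0\],\[0,0,-1\]\]/[[-s,c,0],[c,s,0],[0,0,-1]]/' h.py
python3 -c "
from h import *
plan2([.4425,.031,.19],81.4,[.4593,-.3036,.16],-56.1)"
```

```text
15 d [ -6.66 -32.83   3.  ]
[{"offset": [-0.44, -2.19, 0.2], "roll": 0.16}, {"offset": [-0.79, -2.09, 0.2], "roll": 0.16}, {"offset": [-1.11, -1.94, 0.2], "roll": 0.16}, {"offset": [-1.4, -1.74, 0.2], "roll": 0.16}, {"offset": [-1.66, -1.49, 0.2], "roll": 0.16}, {"offset": [-1.88, -1.21, 0.2], "roll": 0.16}, {"offset": [-2.05, -0.89, 0.2], "roll": 0.16}, {"offset": [-2.16, -0.55, 0.2], "roll": 0.16}, {"offset": [-2.22, -0.2, 0.2], "roll": 0.16}, {"offset": [-2.23, 0.15, 0.2], "roll": 0.16}, {"offset": [-2.17, 0.51, 0.2], "roll": 0.16}, {"offset": [-2.07, 0.85, 0.2], "roll": 0.16}, {"offset": [-1.9, 1.17, 0.2], "roll": 0.16}, {"offset": [-1.69, 1.45, 0.2], "roll": 0.16}, {"offset": [-1.44, 1.71, 0.2], "roll": 0.16}]
```

Emit:
step_arm([
  {"offset":[0,0,0],"roll":0},
  {"offset":[0,0,0],"roll":0},
  {"offset":[0,0,0],"roll":0},
  {"offset":[0,0,-3],"roll":0},
  {"offset":[0,0,-4.5],"roll":0},
  {"offset":[0,0,-4.5],"roll":0},
], fingers=7.2)

```text
t: 8.88
tool_pos: [0.4409, 0.0309, 0.1904]
orientation: [-0.234, -3.13, -0.0]
force: [1.1, 0.2, -0.0]
opening: 0.0687
```

Emit:
step_arm([
  {"offset":[-0.44,-2.19,0.2],"roll":0.16},
  {"offset":[-0.79,-2.09,0.2],"roll":0.16},
  {"offset":[-1.11,-1.94,0.2],"roll":0.16},
  {"offset":[-1.4,-1.74,0.2],"roll":0.16},
  {"offset":[-1.66,-1.49,0.2],"roll":0.16},
  {"offset":[-1.88,-1.21,0.2],"roll":0.16},
  {"offset":[-2.05,-0.89,0.2],"roll":0.16},
  {"offset":[-2.16,-0.55,0.2],"roll":0.16},
  {"offset":[-2.22,-0.2,0.2],"roll":0.16},
  {"offset":[-2.23,0.15,0.2],"roll":0.16},
  {"offset":[-2.17,0.51,0.2],"roll":0.16},
  {"offset":[-2.07,0.85,0.2],"roll":0.16},
])

```text
t: 10.38
tool_pos: [0.4551, -0.2371, 0.1651]
orientation: [-2.703, -1.597, 0.001]
force: [0.6, 0.4, -0.7]
opening: 0.0721
```

Emit:
step_arm([
  {"offset":[-1.9,1.17,0.2],"roll":0.16},
  {"offset":[-1.69,1.45,0.2],"roll":0.16},
  {"offset":[-1.44,1.71,0.2],"roll":0.16},
  {"offset":[0,0,0],"roll":0},
  {"offset":[0,0,0],"roll":0},
])

```text
t: 11.0
tool_pos: [0.4588, -0.3029, 0.1595]
orientation: [-3.002, -0.921, 0.001]
force: [0.1, -0.2, -0.1]
opening: 0.0721
```

Run:
```python
from h import *
p=cams.read_camera("wrist"); save(p,"w5.png")
print(tool()[0])
hsv=cv2.cvtColor(p["pixels"],cv2.COLOR_RGB2HSV); m=cv2.inRange(hsv,(17,110,140),(32,255,255))
n,l,st,ce=cv2.connectedComponentsWithStats(m)
for i in range(1,n):
    if st[i,4]>30: print(ce[i].round(1),st[i,4],at_z(p,ce[i],.045,True)[:2].round(4))
```

```text
[ 0.45898543 -0.30281178  0.15975893]
[317.9 207.3] 277 [ 0.4775 -0.2913]
[548.4 248. ] 111 [ 0.5673 -0.4828]
[317.5 263.4] 252 [ 0.4401 -0.3163]
[580.2 260.1] 88 [ 0.5814 -0.5257]
[459.1 312.9] 116 [ 0.4711 -0.446 ]
[147.9 348.7] 833 [ 0.2777 -0.2322]
[407.5 411.9] 6785 [ 0.3604 -0.4784]
[348.4 390.1] 109 [ 0.3526 -0.4106]
```

View pics/w5.png

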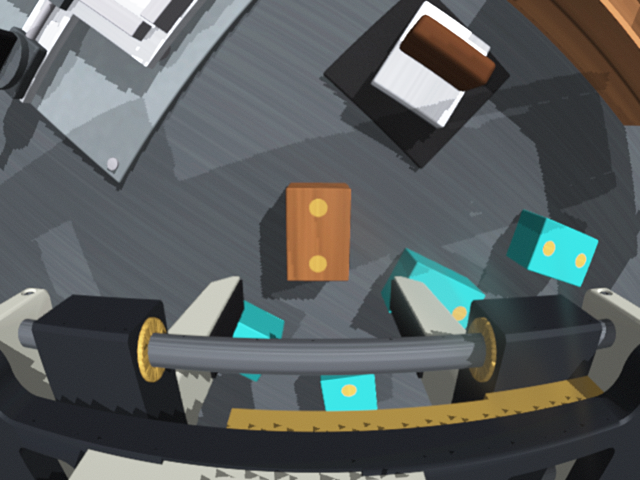

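Wrist view: the teak mid block at (318,235) is square between the fingers, and the turquoise ones are clear of them. I'll grasp it.

Emit:
step_arm([
  {"offset":[0.1,0.0,4.5],"roll":0},
  {"offset":[0,0,4.5],"roll":0},
  {"offset":[0,0,3],"roll":0},
  {"offset":[0,0,1.5],"roll":0},
  {"offset":[0,0,0],"roll":0},
])

```text
t: 11.68
tool_pos: [0.4596, -0.3023, 0.0246]
orientation: [-3.003, -0.919, 0.001]
force: [-1.0, -0.5, -0.5]
opening: 0.0718
```

Emit:
step_arm([
  {"offset":[0,0,0],"roll":0},
  {"offset":[0,0,0],"roll":0},
  {"offset":[0,0,0],"roll":0},
  {"offset":[0,0,0],"roll":0},
  {"offset":[0,0,-2],"roll":0},
  {"offset":[0,0,-5],"roll":0},
  {"offset":[0,0,-5],"roll":0},
  {"offset":[0,0,0],"roll":0},
], fingers=4, grip_force=30)

```text
t: 12.68
tool_pos: [0.4627, -0.3053, 0.1507]
orientation: [2.997, 0.915, 0.008]
force: [-0.1, -0.0, -1.6]
opening: 0.0497
```

Run:
```python
from h import *
print(tool()[0],robot.read_state()["opening"],robot.read_state()["force"])
p=cams.read_camera("wrist")
hsv=cv2.cvtColor(p["pixels"],cv2.COLOR_RGB2HSV); m=cv2.inRange(hsv,(17,110,140),(32,255,255))
n,l,st,ce=cv2.connectedComponentsWithStats(m)
z=tool()[0][2]+.020
for i in range(1,n):
    if st[i,4]>30: print(ce[i].round(1),st[i,4],at_z(p,ce[i],z,True)[:2].round(4))
def vice(x,y,z): return R.from_euler('z',-5.1,degrees=True).apply([x,y,z])+[.577,.0187,0]
t=vice(-.004,-.074,.14); print(t)
plan2([.4595,-.3036,.145],-56.1,t,-5.1)
```

```text
[ 0.46271012 -0.30529483  0.15066238] 0.04966339311674733 [-0.07653414 -0.04593179 -1.59206359]
[547.  251.9] 111 [ 0.5453 -0.3849]
[316.5 262.7] 882 [ 0.4795 -0.2939]
[579.2 263.7] 87 [ 0.553  -0.4083]
[415.8 298.2] 61 [ 0.4902 -0.3405]
[194.1 352.5] 765 [ 0.4079 -0.2705]
[442.  330.4] 47 [ 0.4842 -0.3626]
[445.1 363. ] 57 [ 0.4709 -0.377 ]
[377.  412.8] 7999 [ 0.4281 -0.3666]
[343.3 397.5] 111 [ 0.4275 -0.3452]
[ 0.56643766 -0.05465146  0.14      ]
6 d [ 22.76 -14.7    0.5 ]
[{"offset": [3.79, -2.45, 0.08], "roll": -0.148}, {"offset": [4.11, -1.86, 0.08], "roll": -0.148}, {"offset": [4.34, -1.23, 0.08], "roll": -0.148}, {"offset": [4.48, -0.58, 0.08], "roll": -0.148}, {"offset": [4.51, 0.09, 0.08], "roll": -0.148}, {"offset": [4.45, 0.76, 0.08], "roll": -0.148}]
```

Emit:
step_arm([
  {"offset":[3.8,-2.4,-0.4],"roll":-0.148},
  {"offset":[4.1,-1.9,-0.4],"roll":-0.148},
  {"offset":[4.3,-1.2,-0.4],"roll":-0.148},
  {"offset":[4.5,-0.6,-0.2],"roll":-0.148},
  {"offset":[4.5,0.1,0],"roll":-0.148},
  {"offset":[4.4,0.8,0],"roll":-0.15},
  {"offset":[0,0,0],"roll":0},
  {"offset":[0,0,0],"roll":0},
  {"offset":[0,0,0],"roll":0},
])

```text
t: 13.85
tool_pos: [0.5663, -0.0565, 0.1583]
orientation: [-2.319, -2.118, 0.002]
force: [0.4, 0.1, -1.0]
opening: 0.0498
```

Run:
```python
from h import *
s=robot.read_state();print(s["tool_pos"],s["opening"],s["force"])
p=cams.read_camera("wrist"); save(p,"w6.png")
t=[.5664,-.0547,.10]; plan(t,-5.1)
```

```text
[ 0.56632526 -0.05645194  0.15829057] 0.04980578788640857 [ 0.37794609  0.12551194 -0.96786865]
yaw now -5.2 total d(cm) [ 0.18 -0.02  5.86] roll -0.001 n 2 q6 -0.10
[{"offset": [0.09, -0.01, 2.93], "roll": -0.001}, {"offset": [0.09, -0.01, 2.93], "roll": -0.001}]
```

View pics/w6.png

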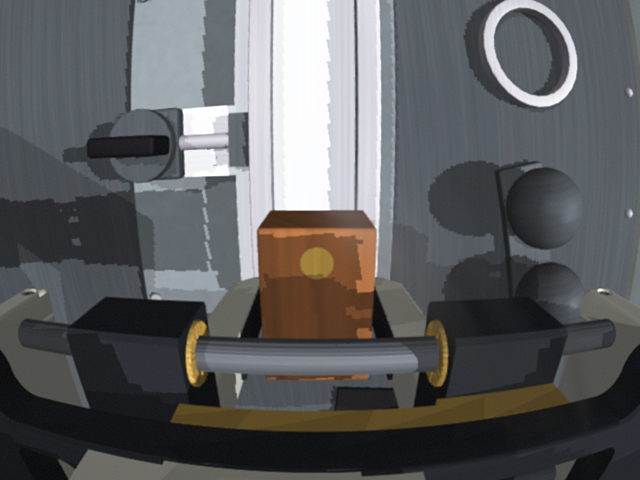

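Run:
```python
from h import *
p=cams.read_camera("wrist")
g=cv2.cvtColor(p["pixels"],cv2.COLOR_RGB2GRAY).astype(int)
for r in (60,120,170): print(r,g[r,232:400:4].tolist())
inv=lambda X: R.from_euler('z',5.1,degrees=True).apply(np.array(X)-[.577,.0187,0]).round(4)
for xy in [(247,120),(272,60),(272,170),(357,60),(357,170),(379,60),(379,170)]: print(xy,inv(at_z(p,xy,.06,True)))
print(inv(tool()[0]))
```

```text
60 [104, 220, 210, 210, 192, 222, 223, 220, 222, 226, 187, 243, 241, 253, 253, 253, 253, 254, 253, 253, 253, 252, 253, 253, 251, 210, 210, 211, 214, 208, 217, 78, 215, 216, 219, 217, 238, 200, 138, 138, 163, 87]
120 [107, 102, 103, 94, 163, 224, 225, 220, 225, 224, 185, 242, 241, 253, 253, 253, 253, 254, 253, 253, 253, 252, 253, 252, 250, 207, 211, 212, 216, 207, 218, 73, 219, 216, 221, 215, 227, 224, 135, 134, 146, 82]
170 [216, 211, 212, 174, 179, 220, 221, 216, 220, 221, 149, 241, 241, 243, 253, 252, 253, 253, 253, 253, 253, 253, 253, 252, 206, 213, 215, 213, 215, 210, 217, 86, 219, 219, 223, 217, 235, 175, 141, 138, 151, 82]
(247, 120) [-0.0541  0.0131  0.06  ]
(272, 60) [-0.0361  0.0565  0.06  ]
(272, 170) [-0.0365 -0.0234  0.06  ]
(357, 60) [0.024  0.0563 0.06  ]
(357, 170) [ 0.0241 -0.0236  0.06  ]
(379, 60) [0.0398 0.057  0.06  ]
(379, 170) [ 0.04   -0.0233  0.06  ]
[-0.0036 -0.0758  0.1588]
```

The edges put the jaw face at -36.5 and the fence at +24 mm, so the vice fit is good to about 1 mm. The block hangs at x = -3.6, y = -76 mm. I'll lower it.

Emit:
step_arm([
  {"offset":[0.1,0,3],"roll":0},
  {"offset":[0.1,0,3],"roll":0},
  {"offset":[0,0,2],"roll":0},
  {"offset":[0,0,0.8],"roll":0},
  {"offset":[0,0,0.3],"roll":0},
  {"offset":[0,0,0.1],"roll":0},
  {"offset":[0,0,0],"roll":0},
])

```text
t: 14.82
tool_pos: [0.568, -0.0535, 0.0681]
orientation: [2.316, 2.121, 0.001]
force: [0.1, 0.1, -1.3]
opening: 0.0496
```

Emit:
step_arm([
  {"offset":[0,0,0.1],"roll":0},
  {"offset":[0,0,0.1],"roll":0},
  {"offset":[0,0,0],"roll":0},
])

```text
t: 15.2
tool_pos: [0.5677, -0.0535, 0.066]
orientation: [2.316, 2.121, 0.001]
force: [-2.4, 0.7, 5.5]
opening: 0.05
```

Emit:
step_arm([
  {"offset":[0,0,0],"roll":0},
  {"offset":[0,0,0],"roll":0},
  {"offset":[0,0,0],"roll":0},
  {"offset":[0,0,-3],"roll":0},
  {"offset":[0,0,-5],"roll":0},
  {"offset":[0,0,-5],"roll":0},
  {"offset":[0,0,0],"roll":0},
], fingers=7.2)

```text
t: 16.08
tool_pos: [0.5704, -0.0539, 0.2009]
orientation: [2.311, 2.117, 0.009]
force: [-0.2, -0.8, -0.6]
opening: 0.0721
```

```bash
cat >> h.py <<'E'
def inv(X): return R.from_euler('z',5.1,degrees=True).apply(np.array(X)-[.577,.0187,0]).round(4)
def vice(x,y,z): return R.from_euler('z',-5.1,degrees=True).apply([x,y,z])+[.577,.0187,0]
def ydots(p,z,fish,box=None,amin=15):
    hsv=cv2.cvtColor(p["pixels"],cv2.COLOR_RGB2HSV); m=cv2.inRange(hsv,(17,110,140),(32,255,255))
    n,l,st,ce=cv2.connectedComponentsWithStats(m)
    for i in range(1,n):
        X=at_z(p,ce[i],z,fish)
        if st[i,4]>amin and .35<X[0]<.75 and abs(X[1])<.35: print(ce[i].round(1),st[i,4],X[:2].round(4),"vice",inv(X)[:2])
E
python3 - <<'E'
from h import *
print(tool()[0])
p=cams.read_camera("wrist"); ydots(p,.085,True)
s=cams.read_camera("side"); ydots(s,.085,False)
print(inv([.5677,-.0535,0]))
# short: centre (.6018,.290), dir -20 => jaw yaw 70
plan2(tool()[0],-5.2,[.6018,.290,.17],70)
E
```

```text
[ 0.57041588 -0.05393086  0.20088036]
[311.2 207.9] 276 [ 0.5683 -0.032 ] vice [-0.0041 -0.0512]
[311.4 263.6] 249 [ 0.5644 -0.0768] vice [-0.0041 -0.0962]
[146.4 348.2] 678 [ 0.4003 -0.1486] vice [-0.1611 -0.1823]
[493.3 358.5] 57 [ 0.7322 -0.1928] vice [ 0.1734 -0.1968]
[345.8 143.7] 20 [0.7244 0.2187] vice [0.129  0.2123]
[339.2 159.4] 27 [0.6866 0.1658] vice [0.0961 0.1563]
[301.6 165.1] 18 [0.5901 0.1759] vice [-0.0009  0.1577]
[320.8 225.1] 27 [ 0.5698 -0.0313] vice [-0.0027 -0.0505]
[325.4 240.1] 27 [ 0.5651 -0.0763] vice [-0.0034 -0.0957]
[-0.0028 -0.0727  0.    ]
8 d [34.51  0.29  2.54]
[{"offset": [4.31, 0.04, 0.32], "roll": -0.164}, {"offset": [4.25, 0.74, 0.32], "roll": -0.164}, {"offset": [4.07, 1.43, 0.32], "roll": -0.164}, {"offset": [3.78, 2.07, 0.32], "roll": -0.164}, {"offset": [3.4, 2.66, 0.32], "roll": -0.164}, {"offset": [2.92, 3.18, 0.32], "roll": -0.164}, {"offset": [2.36, 3.61, 0.32], "roll": -0.164}, {"offset": [1.73, 3.95, 0.32], "roll": -0.164}]
```

Emit:
step_arm([
  {"offset":[4.31,0.04,0.32],"roll":-0.164},
  {"offset":[4.25,0.74,0.32],"roll":-0.164},
  {"offset":[4.07,1.43,0.32],"roll":-0.164},
  {"offset":[3.78,2.07,0.32],"roll":-0.164},
  {"offset":[3.4,2.66,0.32],"roll":-0.164},
  {"offset":[2.92,3.18,0.32],"roll":-0.164},
  {"offset":[2.36,3.61,0.32],"roll":-0.164},
  {"offset":[1.73,3.95,0.32],"roll":-0.164},
  {"offset":[0,0,0],"roll":0},
  {"offset":[0,0,0],"roll":0},
])

```text
t: 17.42
tool_pos: [0.5996, 0.2893, 0.1674]
orientation: [-0.543, -3.092, 0.003]
force: [0.9, -1.1, 0.3]
opening: 0.072
```

Run:
```python
from h import *
p=cams.read_camera("wrist"); ydots(p,.045,True); print(tool()[0])
m=[k for k in cams.silhouettes(p,"block_short")[:1]]
for k in m:
    cs,_=cv2.findContours(k["mask"].astype(np.uint8),0,2); c=max(cs,key=cv2.contourArea); print(k["score"],k["xy"],cv2.minAreaRect(c))
plan([.6018,.290,.025],70)
```

```text
[319.2 217.5] 266 [0.586  0.2951] vice [-0.0156  0.2761]
[318.9 257.4] 243 [0.6169 0.2836] vice [0.0162 0.2674]
[140.6 353.9] 167 [0.6525 0.0835] vice [0.0694 0.0713]
[0.60003734 0.2888806  0.16803917]
0.69 [317.9, 232.7] ((318.5, 233.5), (73.0, 63.0), 90.0)
yaw now 70.0 total d(cm) [-0.11  0.19 14.36] roll 0.000 n 3 q6 -0.85
[{"offset": [-0.04, 0.06, 4.79], "roll": 0.0}, {"offset": [-0.04, 0.06, 4.79], "roll": 0.0}, {"offset": [-0.04, 0.06, 4.79], "roll": 0.0}]
```

Emit:
step_arm([
  {"offset":[-0.05,0.05,4.8],"roll":0},
  {"offset":[-0.05,0.05,4.8],"roll":0},
  {"offset":[0,0,3.3],"roll":0},
  {"offset":[0,0,1.4],"roll":0},
  {"offset":[0,0,0],"roll":0},
])

```text
t: 18.15
tool_pos: [0.6016, 0.2898, 0.0261]
orientation: [-0.544, -3.093, 0.001]
force: [0.5, -1.1, 0.2]
opening: 0.0719
```

Emit:
step_arm([
  {"offset":[0,0,0],"roll":0},
  {"offset":[0,0,0],"roll":0},
  {"offset":[0,0,0],"roll":0},
  {"offset":[0,0,0],"roll":0},
  {"offset":[0,0,-2],"roll":0},
  {"offset":[0,0,-5],"roll":0},
  {"offset":[0,0,-5],"roll":0},
  {"offset":[0,0,-1],"roll":0},
  {"offset":[0,0,0],"roll":0},
  {"offset":[0,0,0],"roll":0},
], fingers=4, grip_force=30)

```text
t: 19.4
tool_pos: [0.6007, 0.2902, 0.1544]
orientation: [-0.541, -3.092, 0.003]
force: [-0.7, -0.2, -1.6]
opening: 0.0496
```

Run:
```python
from h import *
s=robot.read_state();print(s["tool_pos"],s["opening"],s["force"])
p=cams.read_camera("wrist"); z=s["tool_pos"][2]+.02; ydots(p,z,True)
t=vice(-.004,-.0065,.155); print(t)
plan2(tool()[0],70,t,-5.1)
```

```text
[0.60070188 0.29022012 0.15442116] 0.04963535451333919 [-0.72837952 -0.16571453 -1.56300682]
[316.5 273.6] 844 [0.583  0.2955] vice [-0.0187  0.2762]
[189.  357.6] 203 [0.6035 0.2226] vice [0.0083 0.2055]
[316.4 333.8] 258 [0.6099 0.2857] vice [0.009  0.2689]
[443.4 373. ] 42 [0.6542 0.3363] vice [0.0487 0.3232]
[321.2 378.3] 98 [0.6339 0.2795] vice [0.0334 0.2648]
[343.5 377.8] 73 [0.6373 0.2895] vice [0.036  0.2751]
[0.57243802 0.01258131 0.155     ]
8 d [ -6.85 -27.05  -0.09]
[{"offset": [-0.86, -3.38, -0.01], "roll": 0.164}, {"offset": [-1.4, -3.2, -0.01], "roll": 0.164}, {"offset": [-1.9, -2.93, -0.01], "roll": 0.164}, {"offset": [-2.35, -2.58, -0.01], "roll": 0.164}, {"offset": [-2.74, -2.16, -0.01], "roll": 0.164}, {"offset": [-3.05, -1.68, -0.01], "roll": 0.164}, {"offset": [-3.29, -1.16, -0.01], "roll": 0.164}, {"offset": [-3.43, -0.61, -0.01], "roll": 0.164}]
```

Emit:
step_arm([
  {"offset":[-0.86,-3.38,0],"roll":0.164},
  {"offset":[-1.4,-3.2,0],"roll":0.164},
  {"offset":[-1.9,-2.93,0],"roll":0.164},
  {"offset":[-2.35,-2.58,0],"roll":0.164},
  {"offset":[-2.74,-2.16,0],"roll":0.164},
  {"offset":[-3.05,-1.68,0],"roll":0.164},
  {"offset":[-3.29,-1.16,0],"roll":0.164},
  {"offset":[-3.43,-0.61,0],"roll":0.164},
  {"offset":[0,0,0],"roll":0},
  {"offset":[0,0,0],"roll":0},
  {"offset":[0,0,0],"roll":0},
])

```text
t: 20.82
tool_pos: [0.574, 0.014, 0.156]
orientation: [-2.314, -2.124, 0.001]
force: [0.2, 0.5, -0.9]
opening: 0.0494
```

Run:
```python
from h import *
s=robot.read_state();print(s["tool_pos"],s["opening"],s["force"],inv(s["tool_pos"]))
p=cams.read_camera("wrist"); z=s["tool_pos"][2]+.02; ydots(p,z,True)
a=cams.read_camera("side"); ydots(a,z,False); print("bench z085"); ydots(a,.085,False)
plan(vice(-.004,-.0065,.09),-5.1)
```

```text
[0.57404345 0.01398083 0.15595873] 0.0493798598945789 [ 0.24943143  0.54496173 -0.9345721 ] [-0.0025 -0.005   0.156 ]
[317.2 268.5] 445 [0.575  0.0332] vice [-0.0032  0.0143]
[193.  352.3] 600 [ 0.5123 -0.0047] vice [-0.0624 -0.029 ]
[444.2 364.5] 105 [ 0.6325 -0.0223] vice [ 0.0589 -0.0359]
[333.  140.1] 18 [0.6572 0.1359] vice [0.0694 0.1239]
[347.4 153.1] 25 [0.6725 0.0814] vice [0.0895 0.0709]
[300.5 158. ] 24 [0.5657 0.0993] vice [-0.0184  0.0793]
[348.7 160.7] 22 [0.6659 0.0558] vice [0.0853 0.0449]
[314.  177.5] 24 [0.5743 0.0282] vice [-0.0035  0.0092]
[317.6 187.7] 17 [ 0.5716 -0.0048] vice [-0.0033 -0.0239]
[320.5 225.2] 24 [ 0.5424 -0.1091] vice [-0.0231 -0.1303]
[325.5 240. ] 26 [ 0.539  -0.1492] vice [-0.023  -0.1706]
bench z085
[333.  140.1] 18 [0.6978 0.2433] vice [0.1004 0.2344]
[347.4 153.1] 25 [0.7149 0.1822] vice [0.1229 0.1751]
[300.5 158. ] 24 [0.5954 0.2023] vice [0.002  0.1845]
[348.7 160.7] 22 [0.7076 0.1535] vice [0.1181 0.1459]
[314.  177.5] 24 [0.605  0.1225] vice [0.0187 0.1059]
[317.6 187.7] 17 [0.602  0.0856] vice [0.0189 0.0689]
[320.5 225.2] 24 [ 0.5692 -0.0312] vice [-0.0033 -0.0504]
[325.5 240. ] 26 [ 0.5654 -0.0762] vice [-0.0031 -0.0955]
yaw now -4.9 total d(cm) [-0.15 -0.16  6.63] roll 0.003 n 2 q6 0.02
[{"offset": [-0.07, -0.08, 3.32], "roll": 0.001}, {"offset": [-0.07, -0.08, 3.32], "roll": 0.001}]
```

Emit:
step_arm([
  {"offset":[0,-0.05,3],"roll":0},
  {"offset":[0,-0.05,3],"roll":0},
  {"offset":[0,0,1.8],"roll":0},
  {"offset":[0,0,0.7],"roll":0},
  {"offset":[0,0,0.2],"roll":0},
  {"offset":[0,0,0.1],"roll":0},
  {"offset":[0,0,0],"roll":0},
])

```text
t: 21.8
tool_pos: [0.5739, 0.013, 0.0695]
orientation: [2.316, 2.121, 0.002]
force: [-0.0, 0.7, -1.4]
opening: 0.0498
```

Emit:
step_arm([
  {"offset":[0,0,0.1],"roll":0},
  {"offset":[0,0,0],"roll":0},
])

```text
t: 22.05
tool_pos: [0.5737, 0.013, 0.0681]
orientation: [2.316, 2.121, 0.001]
force: [-0.0, 0.9, 1.8]
opening: 0.0496
```

Emit:
step_arm([
  {"offset":[0,0,0.1],"roll":0},
  {"offset":[0,0,0],"roll":0},
])

```text
t: 22.3
tool_pos: [0.5738, 0.0131, 0.0672]
orientation: [2.316, 2.121, 0.001]
force: [-0.4, 0.2, 4.8]
opening: 0.0497
```

Emit:
step_arm([
  {"offset":[0,0,0],"roll":0},
  {"offset":[0,0,0],"roll":0},
  {"offset":[0,0,0],"roll":0},
  {"offset":[0,0,-3],"roll":0},
  {"offset":[0,0,-5],"roll":0},
  {"offset":[0,0,-5],"roll":0},
  {"offset":[-4,-4,0],"roll":0},
  {"offset":[0,0,0],"roll":0},
  {"offset":[0,0,0],"roll":0},
  {"offset":[0,0,0],"roll":0},
], fingers=7.2)

```text
t: 23.55
tool_pos: [0.5305, -0.0228, 0.1964]
orientation: [-2.316, -2.122, -0.0]
force: [-0.4, 0.3, 0.1]
opening: 0.0717
```

Run:
```python
from h import *
s=robot.read_state();print(s["tool_pos"],s["opening"],s["force"],inv(s["tool_pos"]))
p=cams.read_camera("wrist"); ydots(p,.085,True); save(p,"w7.png")
a=cams.read_camera("side"); ydots(a,.085,False); save(a,"s7.png",(220,130,480,390),2.3)
plan2(tool()[0],-5.1,[.4423,.0309,.16],81.4)
```

```text
[ 0.53045706 -0.02283826  0.1964008 ] 0.0717333247110619 [-0.35186776  0.26997652  0.11922177] [-0.0427 -0.0455  0.1964]
[370.  164.9] 289 [0.5742 0.0291] vice [-0.0037  0.0101]
[369.  208.2] 271 [ 0.5713 -0.0038] vice [-0.0037 -0.023 ]
[367.6 244.3] 254 [ 0.5686 -0.0322] vice [-0.0038 -0.0514]
[365.2 297.6] 220 [ 0.5646 -0.0771] vice [-0.0038 -0.0965]
[146.4 345.1] 601 [ 0.3623 -0.1121] vice [-0.2022 -0.1494]
[493.3 359.3] 27 [ 0.688  -0.1578] vice [ 0.1262 -0.166 ]
[322.5 139. ] 21 [0.6732 0.2565] vice [0.0746 0.2454]
[350.2 158.3] 28 [0.7145 0.1609] vice [0.1243 0.1539]
[280.2 159.1] 33 [0.5456 0.2149] vice [-0.0487  0.1926]
[340.4 160.8] 19 [0.6875 0.1597] vice [0.0975 0.1502]
[314.4 206.1] 27 [0.5752 0.0299] vice [-0.0028  0.011 ]
[317.8 216.1] 27 [ 0.5723 -0.0029] vice [-0.0028 -0.022 ]
[320.8 225.1] 27 [ 0.5698 -0.0313] vice [-0.0027 -0.0505]
[325.5 240. ] 26 [ 0.5654 -0.0762] vice [-0.0031 -0.0955]
9 d [ 4.56 -9.25  3.63]
[{"offset": [0.51, -1.03, 0.4], "roll": -0.168}, {"offset": [0.67, -0.93, 0.4], "roll": -0.168}, {"offset": [0.82, -0.8, 0.4], "roll": -0.168}, {"offset": [0.94, -0.66, 0.4], "roll": -0.168}, {"offset": [1.04, -0.49, 0.4], "roll": -0.168}, {"offset": [1.1, -0.31, 0.4], "roll": -0.168}, {"offset": [1.14, -0.12, 0.4], "roll": -0.168}, {"offset": [1.14, 0.07, 0.4], "roll": -0.168}, {"offset": [1.12, 0.26, 0.4], "roll": -0.168}]
```

View pics/w7.png

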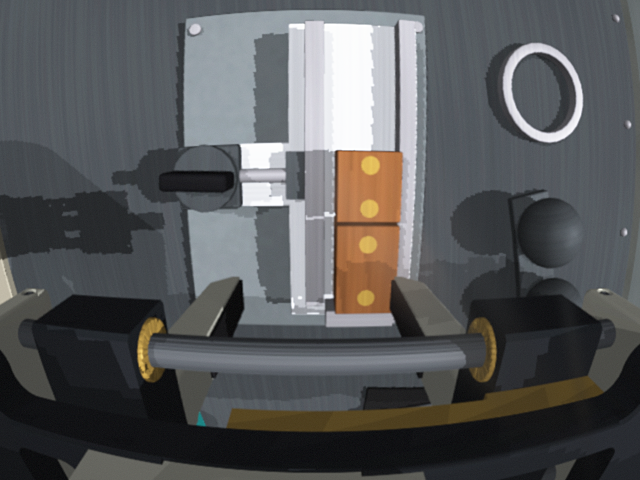

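Both blocks lie flat in a close row (mid y -73.7, short y -6.0, x -3.7 mm), and the knob bar at (197,181) is slack. Back to the knob to tighten it.

Emit:
step_arm([
  {"offset":[0.51,-1.03,0.4],"roll":-0.168},
  {"offset":[0.67,-0.93,0.4],"roll":-0.168},
  {"offset":[0.82,-0.8,0.4],"roll":-0.168},
  {"offset":[0.94,-0.66,0.4],"roll":-0.168},
  {"offset":[1.04,-0.49,0.4],"roll":-0.168},
  {"offset":[1.1,-0.31,0.4],"roll":-0.168},
  {"offset":[1.14,-0.12,0.4],"roll":-0.168},
  {"offset":[1.14,0.07,0.4],"roll":-0.168},
  {"offset":[1.12,0.26,0.4],"roll":-0.19},
  {"offset":[0,0,0],"roll":0},
  {"offset":[0,0,0],"roll":0},
], fingers=5)

```text
t: 25.02
tool_pos: [0.4422, 0.0303, 0.1608]
orientation: [0.206, 3.134, -0.0]
force: [-0.9, -0.6, 0.7]
opening: 0.0499
```

Run:
```python
from h import *
p=cams.read_camera("wrist")
m=(p["pixels"].max(2)<45).astype(np.uint8); m[300:]=0
n,l,st,ce=cv2.connectedComponentsWithStats(m); i=1+np.argmax(st[1:,4]); print(st[i],ce[i])
ys,xs=np.where(l==i); r=cv2.minAreaRect(np.stack([xs,ys],1).astype(np.float32)); print(r)
print(at_z(p,ce[i],.09,True),tool()[0])
save(p,"w8.png",(180,100,460,340),2.5)
plan([.4425,.031,.075],82.5)
```

```text
[307 209  22  85 964] [316.21473029 242.92946058]
((317.5, 251.0), (84.0, 21.0), 90.0)
[0.43442616 0.030221   0.09      ] [0.44225028 0.03019485 0.1608121 ]
yaw now 82.5 total d(cm) [-0.01  0.08  8.58] roll 0.000 n 2 q6 -1.49
[{"offset": [-0.01, 0.04, 4.29], "roll": 0.0}, {"offset": [-0.01, 0.04, 4.29], "roll": 0.0}]
```

View pics/w8.png

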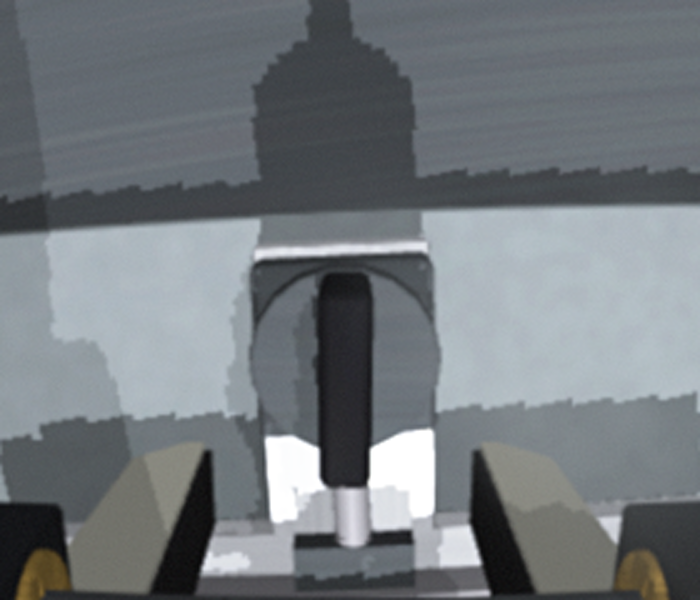

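The bar is upright and centred in the wrist view, so I'll grip it and tighten.

Emit:
step_arm([
  {"offset":[0,0.05,4.3],"roll":0},
  {"offset":[0,0,4],"roll":0},
  {"offset":[0,0,0.5],"roll":0},
  {"offset":[0,0,0],"roll":0},
])

```text
t: 25.58
tool_pos: [0.4423, 0.0306, 0.0734]
orientation: [0.202, 3.135, -0.0]
force: [0.4, -0.0, 0.7]
opening: 0.0503
```

Emit:
step_arm([
  {"offset":[0,0,0],"roll":0},
  {"offset":[0,0,0],"roll":0},
  {"offset":[0,0,0],"roll":0},
  {"offset":[0,0,0],"roll":0},
], fingers=0.8, grip_force=50)

```text
t: 26.08
tool_pos: [0.4419, 0.0308, 0.0728]
orientation: [0.2, 3.135, 0.0]
force: [-0.5, 0.4, 0.3]
opening: 0.0147
```

Emit:
step_arm([
  {"offset":[0,0,0],"roll":0.13},
  {"offset":[0,0,0],"roll":0.13},
  {"offset":[0,0,0],"roll":0.13},
  {"offset":[0,0,0],"roll":0.13},
  {"offset":[0,0,0],"roll":0.13},
  {"offset":[0,0,0],"roll":0.13},
  {"offset":[0,0,0],"roll":0.13},
  {"offset":[0,0,0],"roll":0.13},
  {"offset":[0,0,0],"roll":0.06},
  {"offset":[0,0,0],"roll":0},
])

```text
t: 27.32
tool_pos: [0.4422, 0.0313, 0.0728]
orientation: [1.808, 2.569, 0.002]
force: [2.0, 3.2, 0.4]
opening: 0.0139
```

Run:
```python
from h import *
s=robot.read_state();print(s["tool_pos"],s["opening"],s["force"],s["wrist_torque"]); plan([.4425,.031,.075],0)
```

```text
[0.44217877 0.0312933  0.07284117] 0.013897643138549085 [2.00884698 3.15347838 0.39139776] [ 0.61307596 -0.22001591 -0.0615567 ]
yaw now 19.7 total d(cm) [-0.04  0.02 -0.22] roll 0.344 n 3 q6 -0.39
[{"offset": [-0.01, 0.01, -0.07], "roll": 0.115}, {"offset": [-0.01, 0.01, -0.07], "roll": 0.115}, {"offset": [-0.01, 0.01, -0.07], "roll": 0.115}]
```

Emit:
step_arm([
  {"offset":[0,0,0],"roll":0.07},
  {"offset":[0,0,0],"roll":0.07},
  {"offset":[0,0,0],"roll":0.06},
  {"offset":[0,0,0],"roll":0},
])

```text
t: 27.82
tool_pos: [0.4423, 0.031, 0.0729]
orientation: [2.053, 2.377, 0.001]
force: [2.9, 2.9, 1.2]
opening: 0.0144
```

Run:
```python
from h import *
s=robot.read_state();print(s["tool_pos"],s["opening"],s["force"],s["wrist_torque"]); plan([.4425,.031,.075],0)
```

```text
[0.44225856 0.03096755 0.07286322] 0.014446207203343895 [2.92127694 2.9096919  1.22175113] [ 0.43286278 -0.47088768  1.1487552 ]
yaw now 8.4 total d(cm) [-0.    0.02 -0.21] roll 0.146 n 1 q6 -0.19
[{"offset": [-0.0, 0.02, -0.21], "roll": 0.146}]
```

Emit:
step_arm([
  {"offset":[0,0,0],"roll":0.06},
  {"offset":[0,0,0],"roll":0.06},
  {"offset":[0,0,0],"roll":0},
  {"offset":[0,0,0],"roll":0},
])

```text
t: 28.32
tool_pos: [0.4423, 0.0308, 0.0729]
orientation: [2.192, 2.25, 0.001]
force: [3.4, 2.5, 2.4]
opening: 0.0155
```

Run:
```python
from h import *
s=robot.read_state();print(s["tool_pos"],s["opening"],s["force"],s["wrist_torque"]); plan([.4425,.031,.075],0)
```

```text
[0.44231986 0.03078973 0.07293735] 0.015527349672772441 [3.37130568 2.50690334 2.43122208] [ 0.33501664 -0.59819852  1.10127738]
yaw now 1.5 total d(cm) [ 0.02  0.02 -0.21] roll 0.026 n 1 q6 -0.07
[{"offset": [0.02, 0.02, -0.21], "roll": 0.026}]
```

The torque settled at about 1.1 N m with the bar slipping slightly in the fingers, so the clamp is firm. I'll release and look at the clamp and the lap.

Emit:
step_arm([
  {"offset":[0,0,0],"roll":0},
  {"offset":[0,0,0],"roll":0},
  {"offset":[0,0,0],"roll":0},
  {"offset":[0,0,-3],"roll":0},
  {"offset":[0,0,-5],"roll":0},
  {"offset":[0,0,-5],"roll":0},
  {"offset":[0,0,-4],"roll":0},
], fingers=5)

```text
t: 29.2
tool_pos: [0.4417, 0.0306, 0.2445]
orientation: [2.195, 2.247, 0.001]
force: [-0.2, -0.8, -0.1]
opening: 0.0498
```

Emit:
step_arm([
  {"offset":[-4.5,2.2,0],"roll":0},
  {"offset":[-4.5,2.2,0],"roll":0},
  {"offset":[-4.5,2.2,0],"roll":0},
  {"offset":[-4.5,2.2,0],"roll":0},
  {"offset":[-4.5,2.2,0],"roll":0},
  {"offset":[-4.5,2.2,0],"roll":0},
  {"offset":[-4,2.2,0],"roll":0},
  {"offset":[0,0,0],"roll":0},
  {"offset":[0,0,0],"roll":0},
])

```text
t: 30.32
tool_pos: [0.6025, -0.2752, 0.2418]
orientation: [-2.194, -2.246, 0.0]
force: [-0.7, 0.6, 0.2]
opening: 0.0501
```

Run:
```python
from h import *
print(tool()[0]); p=cams.read_camera("wrist"); save(p,"w9.png"); a=cams.read_camera("side")
for t,z in(("lap",.006),("mat",0)):
    for q,f in((p,True),(a,False)): print(t,[(np.round(k["xy"],1),round(k["score"],2),at_z(q,k["xy"],z,f)[:2].round(4)) for k in cams.pinpoint(q,t)[:2]])
ydots(a,.085,False)
b=np.vstack([a["pixels"][180:290,230:370]]); cv2.imwrite("pics/s9.png",cv2.resize(cv2.cvtColor(b,cv2.COLOR_RGB2BGR),None,fx=4,fy=4))
```

```text
[ 0.60253024 -0.27519034  0.24176287]
lap [(array([341.7, 234.3]), 0.88, array([ 0.6298, -0.3024]))]
lap [(array([391.6, 332.2]), 0.95, array([ 0.6353, -0.2949]))]
mat []
mat [(array([388.7, 335.8]), 0.89, array([ 0.6281, -0.2978]))]
[344.3 154.1] 218 [0.7061 0.181 ] vice [0.1142 0.1731]
[315.4 205.9] 25 [0.5776 0.0296] vice [-0.0004  0.0109]
[318.7 215.9] 28 [ 0.5745 -0.003 ] vice [-0.0005 -0.0218]
[321.8 225. ] 29 [ 0.5722 -0.0316] vice [-0.0003 -0.0505]
[374.2 230.6] 21 [ 0.6771 -0.0852] vice [ 0.1089 -0.0946]
[326.8 239.9] 29 [ 0.5682 -0.0768] vice [-0.0002 -0.0959]
```

View pics/w9.png

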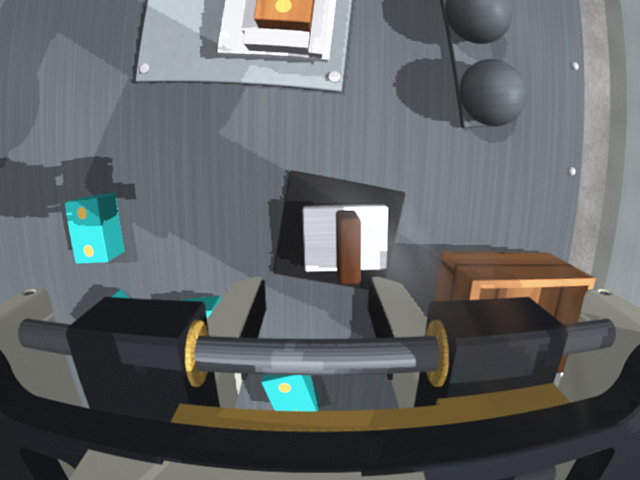

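Wrist view: the lap plate is at (346,238), square to the tool, with its handle at (348,245) and the mat corner at (289,171). The side view dots show the blocks now clamped at x about 0. I'll compute the lap pose.

```bash
cat > lapfit.py <<'E'
from h import *
from scipy.optimize import least_squares
def white(p,fish,name):
    k=cams.silhouettes(p,"lap")[:1]
    if not k: return None
    px=p["pixels"].astype(int); hsv=cv2.cvtColor(p["pixels"],cv2.COLOR_RGB2HSV)
    return k[0]["mask"],((px.min(2)>110)&(hsv[...,1]<60))
p=cams.read_camera("wrist"); mk,w=white(p,True,"w")
m=(cv2.dilate(mk.astype(np.uint8),np.ones((5,5)))>0)&w
ys,xs=np.where(m); X=np.array([at_z(p,(x,y),.024,True)[:2] for x,y in zip(xs,ys)])
r=cv2.minAreaRect((X*1000).astype(np.float32)); print("plate rect mm",r)
print([at_z(p,c,.024,True)[:2].round(4).tolist() for c in [(303,206),(387,205),(388,270),(305,272)]])
print("mat",[at_z(p,c,.006,True)[:2].round(4).tolist() for c in [(289,171),(405,191),(275,272)]])
print("handle top",[at_z(p,c,.074,True)[:2].round(4).tolist() for c in [(337,212),(357,210),(339,270),(361,270)]])
E
python3 lapfit.py
```

```text
plate rect mm ((633.1087646484375, -302.4019775390625), (91.08185577392578, 73.43717193603516), 2.8887505531311035)
[[0.5878, -0.2687], [0.6768, -0.2651], [0.6832, -0.3378], [0.5911, -0.3419]]
mat [[0.5713, -0.2334], [0.7, -0.2513], [0.5559, -0.3493]]
handle top [[0.6207, -0.2653], [0.639, -0.2629], [0.6247, -0.3214], [0.6459, -0.321]]
```

```bash
python3 -c "
from h import *
plan([.633,-.302,.11],2.6)"
```

```text
yaw now 1.4 total d(cm) [-2.76  2.92 13.31] roll -0.021 n 3 q6 -0.53
[{"offset": [-0.92, 0.97, 4.44], "roll": -0.007}, {"offset": [-0.93, 0.97, 4.44], "roll": -0.007}, {"offset": [-0.93, 0.96, 4.44], "roll": -0.007}]
```

Emit:
step_arm([
  {"offset":[-0.92,0.97,4.4],"roll":-0.007},
  {"offset":[-0.93,0.97,4.4],"roll":-0.007},
  {"offset":[-0.93,0.96,4.4],"roll":-0.007},
  {"offset":[0,0,0],"roll":0},
  {"offset":[0,0,0],"roll":0},
  {"offset":[0,0,0],"roll":0},
])

```text
t: 31.48
tool_pos: [0.6342, -0.303, 0.1141]
orientation: [2.168, 2.267, 0.002]
force: [-0.3, 0.1, 0.3]
opening: 0.0498
```

Run:
```python
from h import *
print(tool()[0]); p=cams.read_camera("wrist"); save(p,"w10.png",(180,120,460,360),2.5)
plan([.633,-.302,.03],2.6)
```

```text
[ 0.63424863 -0.30300195  0.11407076]
yaw now 2.6 total d(cm) [ 0.12 -0.14  8.38] roll -0.001 n 2 q6 -0.56
[{"offset": [0.06, -0.07, 4.19], "roll": -0.0}, {"offset": [0.06, -0.07, 4.19], "roll": -0.0}]
```

View pics/w10.png

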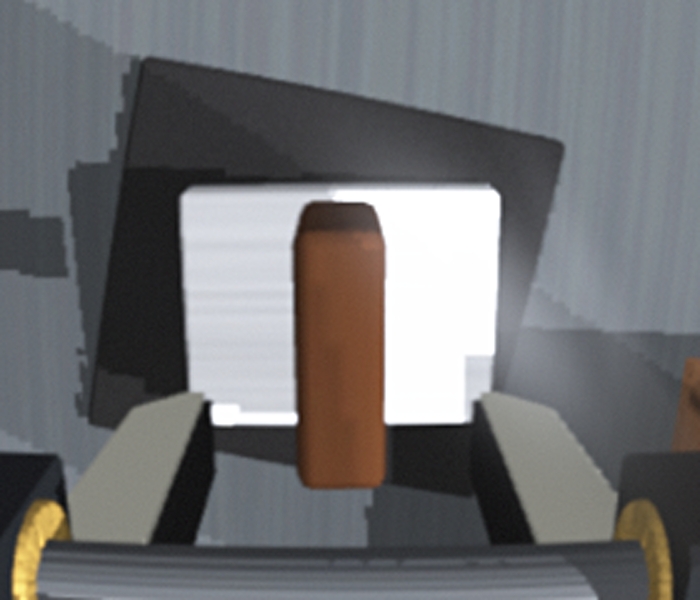

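The handle is centred and square between the fingers, so I'll descend and grip it.

Emit:
step_arm([
  {"offset":[0.05,-0.05,3.5],"roll":0},
  {"offset":[0.05,0,3.5],"roll":0},
  {"offset":[0,0,1],"roll":0},
  {"offset":[0,0,0.3],"roll":0},
  {"offset":[0,0,0],"roll":0},
])

```text
t: 32.15
tool_pos: [0.6334, -0.3021, 0.0296]
orientation: [2.17, 2.268, 0.001]
force: [0.1, 0.3, 0.5]
opening: 0.05
```

Emit:
step_arm([
  {"offset":[0,0,0],"roll":0},
  {"offset":[0,0,0],"roll":0},
  {"offset":[0,0,0],"roll":0},
  {"offset":[0,0,0],"roll":0},
  {"offset":[0,0,0],"roll":0},
], fingers=1.2, grip_force=55)

```text
t: 32.78
tool_pos: [0.6327, -0.3016, 0.028]
orientation: [2.171, 2.27, 0.001]
force: [1.4, 0.5, 2.1]
opening: 0.0218
```

Emit:
step_arm([
  {"offset":[0,0,-2],"roll":0},
  {"offset":[0,0,-4],"roll":0},
  {"offset":[0,0,-5],"roll":0},
  {"offset":[0,0,-5],"roll":0},
  {"offset":[0,0,0],"roll":0},
  {"offset":[0,0,0],"roll":0},
])

```text
t: 33.52
tool_pos: [0.6316, -0.3012, 0.1865]
orientation: [-2.17, -2.269, 0.001]
force: [-0.4, 0.9, -5.6]
opening: 0.0217
```

Run:
```python
from h import *
s=robot.read_state();print(s["tool_pos"],s["opening"],s["force"],s["wrist_torque"])
t=vice(0,-.10,.19); print(t)
plan2(tool()[0],2.6,t,84.9)
```

```text
[ 0.63155806 -0.30115972  0.18649074] 0.021674964814995885 [-0.41600975  0.88379972 -5.61604482] [-0.09445489  0.07832315 -0.0142302 ]
[ 0.56811057 -0.08090411  0.19      ]
9 d [22.29 -5.34 -0.35]
[{"offset": [2.48, -0.59, -0.04], "roll": -0.16}, {"offset": [2.54, -0.19, -0.04], "roll": -0.16}, {"offset": [2.54, 0.21, -0.04], "roll": -0.16}, {"offset": [2.47, 0.61, -0.04], "roll": -0.16}, {"offset": [2.34, 1.0, -0.04], "roll": -0.16}, {"offset": [2.15, 1.36, -0.04], "roll": -0.16}, {"offset": [1.91, 1.68, -0.04], "roll": -0.16}, {"offset": [1.62, 1.97, -0.04], "roll": -0.16}, {"offset": [1.29, 2.2, -0.04], "roll": -0.16}]
```

Emit:
step_arm([
  {"offset":[2.48,-0.59,0],"roll":-0.16},
  {"offset":[2.54,-0.19,0],"roll":-0.16},
  {"offset":[2.54,0.21,0],"roll":-0.16},
  {"offset":[2.47,0.61,0],"roll":-0.16},
  {"offset":[2.34,1.0,0],"roll":-0.16},
  {"offset":[2.15,1.36,0],"roll":-0.16},
  {"offset":[1.91,1.68,0],"roll":-0.16},
  {"offset":[1.62,1.97,0],"roll":-0.16},
  {"offset":[1.29,2.2,0],"roll":-0.16},
  {"offset":[0,0,0],"roll":0},
  {"offset":[0,0,0],"roll":0},
  {"offset":[0,0,0],"roll":0},
])

```text
t: 35.02
tool_pos: [0.5683, -0.0819, 0.1867]
orientation: [-0.139, -3.137, 0.0]
force: [-0.4, 0.5, -4.7]
opening: 0.0217
```

Run:
```python
from h import *
s=robot.read_state();print(s["tool_pos"],s["opening"],s["force"],s["wrist_torque"],inv(s["tool_pos"]))
plan(vice(0,-.10,.13),84.9)
a=cams.read_camera("side"); save(a,"s10.png",(230,100,480,350),2.3)
```

```text
[ 0.56833401 -0.08193379  0.18666735] 0.021706754790857263 [-0.39685418  0.46689961 -4.66601807] [-0.0025988   0.00610854  0.02770506] [ 0.0003 -0.101   0.1867]
yaw now 84.9 total d(cm) [0.02 0.1  5.67] roll 0.001 n 2 q6 -1.71
[{"offset": [0.01, 0.05, 2.83], "roll": 0.0}, {"offset": [0.01, 0.05, 2.83], "roll": 0.0}]
```

View pics/s10.png

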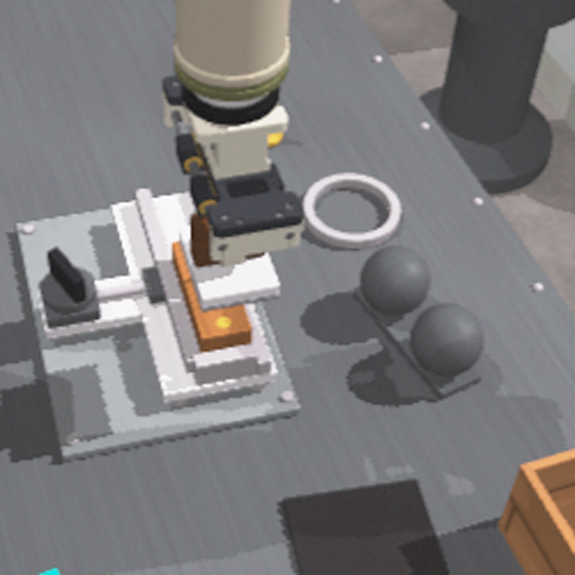

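The lap is held level above the row, and the mat is free. I'll lower it to contact.

Emit:
step_arm([
  {"offset":[0,0,3],"roll":0},
  {"offset":[0,0,3],"roll":0},
  {"offset":[0,0,1.2],"roll":0},
  {"offset":[0,0,0.4],"roll":0},
  {"offset":[0,0,0],"roll":0},
])

```text
t: 35.7
tool_pos: [0.5693, -0.0815, 0.1125]
orientation: [0.136, 3.137, -0.0]
force: [-0.6, 0.2, -4.4]
opening: 0.0217
```

Emit:
step_arm([
  {"offset":[0,0,0.2],"roll":0},
  {"offset":[0,0,0.2],"roll":0},
  {"offset":[0,0,0.1],"roll":0},
  {"offset":[0,0,0],"roll":0},
])

```text
t: 36.2
tool_pos: [0.5689, -0.0813, 0.107]
orientation: [0.135, 3.138, -0.0]
force: [-1.6, -0.8, -2.2]
opening: 0.0215
```

Emit:
step_arm([
  {"offset":[0,0,0.2],"roll":0},
  {"offset":[0,0,0.2],"roll":0},
  {"offset":[0,0,0.1],"roll":0},
  {"offset":[0,0,0],"roll":0},
])

```text
t: 36.7
tool_pos: [0.569, -0.0813, 0.1023]
orientation: [0.135, 3.138, -0.0]
force: [-4.2, 0.2, 7.0]
opening: 0.0213
```

The lap is pressing with about 11 N. Now the sweep along tool +y at about 25 mm/s.

Emit:
step_arm([
  {"offset":[0,0.3,0],"roll":0},
  {"offset":[0,0.3,0],"roll":0},
  {"offset":[0,0.3,0],"roll":0},
  {"offset":[0,0.3,0],"roll":0},
  {"offset":[0,0.3,0],"roll":0},
  {"offset":[0,0.3,0],"roll":0},
  {"offset":[0,0.3,0],"roll":0},
  {"offset":[0,0.3,0],"roll":0},
])

```text
t: 37.7
tool_pos: [0.5723, -0.0588, 0.1031]
orientation: [0.136, 3.135, -0.004]
force: [-0.3, -6.5, 4.5]
opening: 0.0218
```

Emit:
step_arm([
  {"offset":[0,0.3,0.03],"roll":0},
  {"offset":[0,0.3,0.03],"roll":0},
  {"offset":[0,0.3,0],"roll":0},
  {"offset":[0,0.3,0],"roll":0},
  {"offset":[0,0.3,0],"roll":0},
  {"offset":[0,0.3,0],"roll":0},
  {"offset":[0,0.3,0],"roll":0},
  {"offset":[0,0.3,0],"roll":0},
])

```text
t: 38.7
tool_pos: [0.5742, -0.0347, 0.1025]
orientation: [0.136, 3.135, -0.003]
force: [-0.3, -5.0, 6.5]
opening: 0.0218
```

Emit:
step_arm([
  {"offset":[0,0.3,0],"roll":0},
  {"offset":[0,0.3,0],"roll":0},
  {"offset":[0,0.3,0],"roll":0},
  {"offset":[0,0.3,0],"roll":0},
  {"offset":[0,0.3,0],"roll":0},
  {"offset":[0,0.3,0],"roll":0},
  {"offset":[0,0.3,0],"roll":0},
  {"offset":[0,0.3,0],"roll":0},
])

```text
t: 39.7
tool_pos: [0.5765, -0.0107, 0.1025]
orientation: [0.136, 3.135, -0.003]
force: [-0.5, -5.5, 4.9]
opening: 0.0216
```

Emit:
step_arm([
  {"offset":[0,0.3,0],"roll":0},
  {"offset":[0,0.3,0],"roll":0},
  {"offset":[0,0.3,0],"roll":0},
  {"offset":[0,0.3,0],"roll":0},
  {"offset":[0,0.3,0],"roll":0},
  {"offset":[0,0.3,0],"roll":0},
  {"offset":[0,0.3,0],"roll":0},
  {"offset":[0,0.3,0],"roll":0},
])

```text
t: 40.7
tool_pos: [0.5786, 0.0131, 0.1025]
orientation: [0.136, 3.135, -0.003]
force: [0.1, -5.7, 5.3]
opening: 0.0217
```

Emit:
step_arm([
  {"offset":[0,0.3,0],"roll":0},
  {"offset":[0,0.3,0],"roll":0},
  {"offset":[0,0.3,0],"roll":0},
  {"offset":[0,0.3,0],"roll":0},
  {"offset":[0,0.3,0],"roll":0},
  {"offset":[0,0.3,0],"roll":0},
  {"offset":[0,0.3,0],"roll":0},
  {"offset":[0,0.3,0],"roll":0},
])

```text
t: 41.7
tool_pos: [0.5806, 0.037, 0.1025]
orientation: [0.136, 3.135, -0.003]
force: [0.4, -4.8, 5.7]
opening: 0.0218
```

Emit:
step_arm([
  {"offset":[0,0,-1],"roll":0},
  {"offset":[0,0,-3],"roll":0},
  {"offset":[0,0,-4],"roll":0},
  {"offset":[0,0,-2],"roll":0},
  {"offset":[0,0,0],"roll":0},
  {"offset":[0,0,0],"roll":0},
])

```text
t: 42.45
tool_pos: [0.578, 0.0384, 0.1989]
orientation: [-0.135, -3.136, -0.0]
force: [-1.1, 0.3, -4.8]
opening: 0.0216
```

Run:
```python
from h import *
s=robot.read_state();print(s["tool_pos"],s["opening"],s["force"],inv(s["tool_pos"]))
a=cams.read_camera("side"); ydots(a,.085,False)
plan2(tool()[0],84.9,[.628,-.3003,.19],-6)
```

```text
[0.57800071 0.03836306 0.1988675 ] 0.021610163286285115 [-1.13719476  0.25937711 -4.84934267] [-0.0008  0.0197  0.1989]
[345.7 153.9] 171 [0.7099 0.1806] vice [0.1179 0.1731]
[315.4 205.9] 25 [0.5776 0.0296] vice [-0.0004  0.0109]
[318.6 216. ] 27 [ 0.5743 -0.0031] vice [-0.0008 -0.022 ]
[321.7 224.9] 28 [ 0.572  -0.0314] vice [-0.0005 -0.0503]
[326.9 239.8] 28 [ 0.5684 -0.0767] vice [-0.     -0.0957]
10 d [ -8.01 -33.29   0.85]
[{"offset": [-0.8, -3.33, 0.09], "roll": 0.159}, {"offset": [-1.32, -3.16, 0.09], "roll": 0.159}, {"offset": [-1.8, -2.91, 0.09], "roll": 0.159}, {"offset": [-2.24, -2.59, 0.09], "roll": 0.159}, {"offset": [-2.62, -2.21, 0.09], "roll": 0.159}, {"offset": [-2.93, -1.76, 0.09], "roll": 0.159}, {"offset": [-3.18, -1.28, 0.09], "roll": 0.159}, {"offset": [-3.34, -0.76, 0.09], "roll": 0.159}, {"offset": [-3.42, -0.22, 0.09], "roll": 0.159}, {"offset": [-3.41, 0.32, 0.09], "roll": 0.159}]
```

The stroke is done and the blocks have not moved. Now the lap goes back to the mat.

Emit:
step_arm([
  {"offset":[-0.8,-3.33,0.09],"roll":0.159},
  {"offset":[-1.32,-3.16,0.09],"roll":0.159},
  {"offset":[-1.8,-2.91,0.09],"roll":0.159},
  {"offset":[-2.24,-2.59,0.09],"roll":0.159},
  {"offset":[-2.62,-2.21,0.09],"roll":0.159},
  {"offset":[-2.93,-1.76,0.09],"roll":0.159},
  {"offset":[-3.18,-1.28,0.09],"roll":0.159},
  {"offset":[-3.34,-0.76,0.09],"roll":0.159},
  {"offset":[-3.42,-0.22,0.09],"roll":0.159},
  {"offset":[-3.41,0.32,0.09],"roll":0.159},
  {"offset":[0,0,0],"roll":0},
  {"offset":[0,0,0],"roll":0},
])

```text
t: 44.0
tool_pos: [0.629, -0.2997, 0.1899]
orientation: [-2.332, -2.1, 0.001]
force: [-0.7, 0.6, -4.2]
opening: 0.0218
```

Run:
```python
from h import *
s=robot.read_state();print(s["tool_pos"],s["opening"],s["force"])
plan([.628,-.3003,.04],-6)
```

```text
[ 0.62896591 -0.29970277  0.18990832] 0.021791614435824228 [-0.66790816  0.59162908 -4.1735022 ]
yaw now -6.0 total d(cm) [-0.09 -0.05 14.99] roll 0.000 n 3 q6 -0.41
[{"offset": [-0.03, -0.02, 5.0], "roll": 0.0}, {"offset": [-0.03, -0.02, 5.0], "roll": 0.0}, {"offset": [-0.03, -0.02, 5.0], "roll": 0.0}]
```

Emit:
step_arm([
  {"offset":[0,0,5],"roll":0},
  {"offset":[0,0,5],"roll":0},
  {"offset":[0,0,4],"roll":0},
  {"offset":[0,0,1],"roll":0},
  {"offset":[0,0,0.5],"roll":0},
  {"offset":[0,0,0.3],"roll":0},
  {"offset":[0,0,0.2],"roll":0},
  {"offset":[0,0,0],"roll":0},
])

```text
t: 45.0
tool_pos: [0.6302, -0.3007, 0.0329]
orientation: [2.335, 2.1, 0.001]
force: [0.3, -0.2, -4.0]
opening: 0.0218
```

Emit:
step_arm([
  {"offset":[0,0,0.1],"roll":0},
  {"offset":[0,0,0.1],"roll":0},
  {"offset":[0,0,0],"roll":0},
])

```text
t: 45.38
tool_pos: [0.6296, -0.3004, 0.0298]
orientation: [-2.335, -2.101, 0.0]
force: [0.5, -0.1, -4.9]
opening: 0.0216
```

Emit:
step_arm([
  {"offset":[0,0,0.1],"roll":0},
  {"offset":[0,0,0.1],"roll":0},
  {"offset":[0,0,0],"roll":0},
])

```text
t: 45.75
tool_pos: [0.6298, -0.3004, 0.0281]
orientation: [2.335, 2.101, 0.0]
force: [0.7, 0.1, -4.1]
opening: 0.0215
```

Emit:
step_arm([
  {"offset":[0,0,0.1],"roll":0},
  {"offset":[0,0,0],"roll":0},
])

```text
t: 46.0
tool_pos: [0.6298, -0.3005, 0.028]
orientation: [2.335, 2.101, 0.0]
force: [-5.0, 2.9, 4.2]
opening: 0.0217
```

Contact, 8 N on the mat. I'll release and back off.

Emit:
step_arm([
  {"offset":[0,0,0],"roll":0},
  {"offset":[0,0,0],"roll":0},
  {"offset":[0,0,0],"roll":0},
  {"offset":[0,0,-2],"roll":0},
  {"offset":[0,0,-4],"roll":0},
  {"offset":[0,0,-5],"roll":0},
  {"offset":[0,0,-5],"roll":0},
  {"offset":[0,0,-4],"roll":0},
  {"offset":[3,-4,0],"roll":0},
  {"offset":[0,0,0],"roll":0},
  {"offset":[0,0,0],"roll":0},
], fingers=5)

```text
t: 47.38
tool_pos: [0.5935, -0.2666, 0.2285]
orientation: [2.334, 2.1, 0.001]
force: [0.0, -0.7, -0.3]
opening: 0.0501
```

```bash
python3 - <<'E'
from h import *
s=robot.read_state();print(s["tool_pos"],s["force"])
p=cams.read_camera("wrist"); save(p,"w11.png"); a=cams.read_camera("side"); ydots(a,.085,False); c=cams.read_camera("scene")
for t,z in(("lap",.006),("mat",0),("bezel",0),("balls",0),("shadow_pin",0)):
    for q,f in((p,True),(a,False),(c,False)): print(t,[(np.round(k["xy"],1).tolist(),round(k["score"],2),at_z(q,k["xy"],z,f)[:2].round(4).tolist()) for k in cams.pinpoint(q,t)[:1]])
cv2.imwrite("pics/s11.png",cv2.resize(cv2.cvtColor(a["pixels"][130:390,220:480],cv2.COLOR_RGB2BGR),None,fx=2.3,fy=2.3))
E
python3 lapfit.py | head -1
```

```text
[ 0.59354386 -0.26660788  0.22848505] [ 0.03109255 -0.6767463  -0.32235636]
[344.3 154. ] 221 [0.7063 0.1814] vice [0.1143 0.1735]
[315.3 205.9] 26 [0.5773 0.0297] vice [-0.0007  0.011 ]
[318.7 215.9] 28 [ 0.5745 -0.003 ] vice [-0.0005 -0.0218]
[321.8 225. ] 29 [ 0.5722 -0.0316] vice [-0.0003 -0.0505]
[364.2 232. ] 28 [ 0.6545 -0.0819] vice [ 0.0862 -0.0934]
[326.8 239.7] 31 [ 0.5684 -0.0763] vice [-0.0002 -0.0954]
lap [([349.8, 239.9], 0.88, [0.6256, -0.3017])]
lap [([391.2, 335.3], 0.83, [0.6315, -0.3013])]
lap [([255.8, 335.1], 0.9, [0.6291, -0.3056])]
mat []
mat [([386.3, 334.9], 0.58, [0.6243, -0.2942])]
mat []
bezel []
bezel []
bezel [([455.8, 276.8], 0.64, [0.7899, 0.0848])]
balls [([460.5, 45.5], 0.69, [0.7717, -0.0947])]
balls [([411.0, 243.4], 0.86, [0.7808, -0.0842])]
balls [([397.6, 316.8], 0.77, [0.775, -0.0927])]
shadow_pin []
shadow_pin [([346.2, 158.5], 0.52, [0.7433, 0.2557])]
shadow_pin []
plate rect mm ((629.06689453125, -302.905029296875), (75.84811401367188, 90.91148376464844), 84.0901870727539)
```

View pics/s11.png

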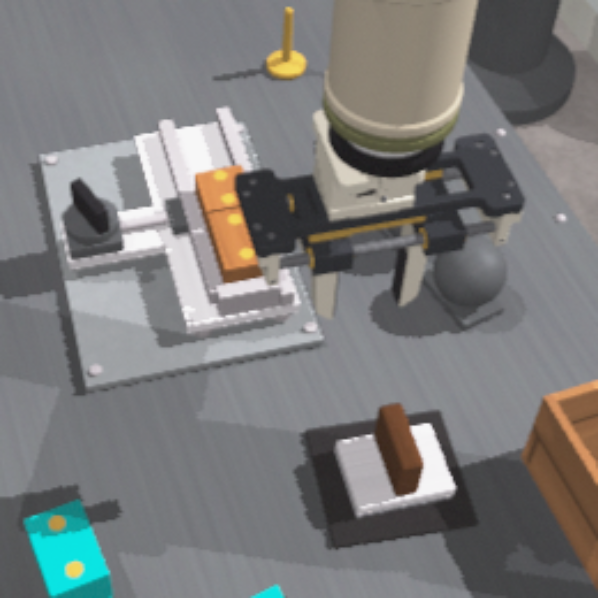

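The row is clamped, the lap sits flat at about the mat's centre, the bystanders are in place and the arm is clear. I'll hand in.

```bash
python3 -c "
from h import *
print(robot.close_job())"
```

```text
the job is handed in; nothing more can be done
None
```

The job is handed in with every step carried out, after about 47 s of robot time; no verdict was returned.

- **Blocks:** Only the middle and short teak blocks were there. I slackened the knob from about 1.1 to 0.05 rad and laid the middle block at the stop, with the short one about 2 mm behind it.
- **Clamp:** I tightened the knob until the torque levelled off at about 1.1 N m, with the bar starting to slip in the fingers. The jaw pushed the blocks from x = -3.7 mm to about 0.
- **Sweep:** One stroke from y = -100 to +20 mm at about 25 mm/s, pressing with 9 to 11 N. From the tool height the bed was 4 to 5 mm down.
- **Lapping block:** It is back on the mat, about 3 mm from the centre and flat in the side view.

Last checks from the side camera put the middle block at y = -73 mm and the short one at -5.5 mm, both at x about 0 and unmoved by the stroke. The balls and brass pin measured within about 12 mm of their first positions, which is network scatter. The bezel was found in only one of the last three pictures, about 9 mm from its first reading. The bed depth, jaw force and final knob angle were inferred, not read directly.

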